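Zero the bench scale and weigh the blanks

ROBOT

A 6-joint arm with a two-finger parallel gripper is mounted at the origin on the work surface. World frame = base frame: x ahead of the robot, y to its left, z up, the work surface at z = 0. Lengths are in m, angles in rad, forces in N, time in s.
With the tool pointing down it reaches from about 0.425 to 0.95 m from the base axis. Payload 3.5 kg.
Tool frame: the origin (TCP) lies between the finger pads; the fingertips stand 19 mm ahead of it and the grasp point (between the pads) is the TCP; z points along the fingers, y is the line along which they close (so a half turn about z gives the same grasp; the last joint's range is limited). The gripper opens to 85 mm and grips with 20 to 120 N. Pads are 22 mm wide; open, the fingers measure 114 mm over their backs; the gripper's body (76 mm by 85 mm) begins 54 mm behind the grasp point. The pads swing forward as they close: fully open they stand 13 mm farther back than shut.
Start: joints at [-1.325, 0.286, 1.577, -0, 1.279, -0.15], TCP at [0.26, -0.623, 0.25] pointing down, gripper open.
Joint ranges: [-2.77, 2.77], [-0.9, 2.22], [0.21, 2.48], [-1.53, 4.67], [0.24, 2.81], [-2.84, 2.84]. Speed limits (rad/s): [2.79, 2.79, 3.14, 3.14, 3.14, 3.14].

INTERFACE

Orientations are given as a unit quaternion [x, y, z, w].
In Python, from plant import monitor, eyes, ctrl gives the robot as it stands.
- The arm moves only by the shell command python3 -m handwheel 'ROWS' [FORCE]. ROWS is JSON, a list of rows, each a list of 7 numbers: the shift along the tool's x, y, z in units of 40 cm (1.0 is 40 cm), then the turn, a rotation vector about the tool's x, y, z in units of pi rad (1.0 is pi rad), then the opening, from -1 (shut) to 1 (fully open). A call has 1 to 12 rows; each row is the pose to reach, as a shift and turn from the pose commanded when the call began, along the tool's axes at that moment, turning the shorter way round; what a row does not reach only later rows make up. A row lasts 1/8 s, in which the tool goes at most 62.5 mm and 10.7 degrees, less where a joint would pass 70% of its speed; a pose out of reach is approached as far as the arm can. A call with a number of a shift or a turn outside -1 to 1 is refused whole. A call with a gripper value outside its range is refused whole. The fingers move at their own pace and stop on an object; FORCE is the grip in N (left out, the last holds). Time passes only in rows, so rows that repeat a pose let the fingers close. It gives the time, the measured TCP pose, the force, the opening and the grip force at its end, in the units of the state.
- monitor.get_state(): the state, without advancing time (a new reading comes with each control period).
- eyes.read_camera(name): name is "scene" or "side" or "wrist"; returns the picture (480x640x3 uint8, red, green, blue); there is no depth.
- eyes.camera_params(name): a dict with "K" (3x3 intrinsics, pixels), "R" (3x3) and "t" (3): a world point X has camera coordinates R X + t. Camera axes: x right, y down, z forward; pixel columns grow to the right and rows downward; lengths in m; the calibration is good to about 2 mm. A picture is of the moment at which its call begins: read the wrist's pose just before it. camera_params takes no time and is no camera call; for the wrist camera it gives the pose at the moment of the call.
- ctrl.sign_off(): hands the job in; it is judged then, once.
The state is a dict: "time": time; "qpos": joint angles; "dq": joint speeds; "joint_efforts": joint torques, N m; "eef_pos": TCP position; "tcp_rot": TCP orientation; "contact_force": force on the tool from outside, world axes, zero at the start; "wrist_torque": the same for the moment, N m; "opening": opening from 0.0 (shut) to 1.0 (fully open); "finger_force": force on a finger pad.
Only numpy, scipy, OpenCV 4.12 (cv2) and the standard library are available. Lean on these libraries where they do the work, as an engineer would, in place of code of your own. Each camera call takes 0.05 s, during which the arm holds its last target. There are 200 camera calls.

TASK

Get the bench scale ready and load it: swing its outrigger leg out until it clicks home at its end stop; then, with the pan still empty, take the stylus from its stand and press the recessed zero button fully down with it for a moment. After that, in either order, put the stylus back upright in its stand and lay every wooden blank that is on the bench, stacked or single, flat on the pan to be weighed together, without pressing zero again once anything is on the pan, and leave the other things on the bench alone.

Things in the scene. Friction and masses are not known exactly. Their poses are not given: they have to be found in the camera images.
- scale: grey bench scale, fixed to the bench. Origin on the bench under the middle of its 290 x 200 mm housing; x points from the console (front, local x = -0.14 to -0.055, top face 52 mm above the bench) to the pan (rear), y to the side with the outrigger, z up
- pan_top (a point): centre of the upper face of the scale's square-cornered steel pan, 68 mm above the bench; the pan is flat, without a rim, 200 mm along the scale's x and 240 mm along its y; axes as the scale's
- zero_top (a point): centre of the top of the zero button: a black rubber button 15.6 mm across at the bottom of an 18 mm round well in the console, 50 mm to the -y side of the console's middle (the dark display is on the other side). The button's top is 8 mm below the console's face and it is pressed straight down
- zero (a joint): travel of the zero button in m: 0 at rest, 0.004 fully down; sprung, about 1 N to start and 3.9 N fully down; it registers beyond 0.003 held for 0.2 s, and springs back when released
- outrigger (a joint): angle of the swing-out outrigger leg in rad: 0 folded along the housing, free end to the scale's front; 1.57 square out from the +y side, at its end stop. Turns level, clockwise from above as it opens. Friction 0.06 N m; a sprung detent resists with some 0.15 N m from 1.05 to 1.33 rad, then pushes the leg to its seat at 1.57 and keeps it there
- leg_hinge (a point): point on the upright hinge axis of the outrigger, on the upper side of the leg's hinge boss, 42 mm above the bench; fixed to the scale, axes as the scale's
- leg_post (a point): top centre of the outrigger's grip: an upright black round post, 16 mm in diameter, on the leg 100 mm from the hinge axis; its top is 82 mm and its foot 40 mm above the bench (the leg bar, 18 mm wide, lies 30 to 40 mm above the bench). With the leg folded the pan's edge is about 30 mm from the post's side
- stand: dark wooden block 70 x 70 x 45 mm, fixed, with an upright 16 mm hole through its middle in which the stylus stands; origin at the centre of its underside, z up
- stylus: stylus, a round tool standing tip down in the stand, 105 mm long, 60 g: steel pin 7 mm in diameter and 40 mm long, then a steel collar 32 mm across and 5 mm thick, then a round wooden handle 20 mm in diameter and 60 mm long. Origin at the pin's tip, z along the tool towards the handle's end. In the stand the collar rests on the block's top and the tip is 5 mm above the bench
- S1: rectangular blank of brown wood, 100 x 50 x 14 mm, 50 g; origin at the centre of its underside, x along its 100 mm length, y along its 50 mm width, z up. Always there, lowest of the stack; lies on the bench at the start
- S2: rectangular blank of brown wood, 100 x 50 x 14 mm, 50 g; origin at the centre of its underside, x along its 100 mm length, y along its 50 mm width, z up. Always there, lies on S1 at the start
- S3: rectangular blank of brown wood, 100 x 50 x 14 mm, 50 g; origin at the centre of its underside, x along its 100 mm length, y along its 50 mm width, z up. Always there, lies on S2 at the start
- S4: rectangular blank of brown wood, 100 x 50 x 14 mm, 50 g; origin at the centre of its underside, x along its 100 mm length, y along its 50 mm width, z up. Sometimes absent; otherwise lies on S3, on top of the stack, at the start
- U1: rectangular blank of brown wood, 100 x 50 x 14 mm, 50 g; origin at the centre of its underside, x along its 100 mm length, y along its 50 mm width, z up. Sometimes absent; otherwise lies alone on the bench at the start
- U2: rectangular blank of brown wood, 100 x 50 x 14 mm, 50 g; origin at the centre of its underside, x along its 100 mm length, y along its 50 mm width, z up. Sometimes absent; otherwise lies alone on the bench at the start
- glue: bystander: white glue bottle, 36 mm across, 100 mm tall, origin at the centre of its underside
- jar: bystander: glass jar, 56 mm across, 60 mm tall, origin at the centre of its underside
- offcut: bystander: dark wooden offcut 40 x 70 x 30 mm, origin at the centre of its underside
- driver: bystander: screwdriver lying flat, about 200 mm long, origin under it at the bench
- wedge: bystander: small plywood block 60 x 30 x 20 mm, origin at the centre of its underside
- sander: bystander: cork sanding block 100 x 60 x 30 mm, origin at the centre of its underside
- pan: the same pan as a body, origin at the centre of its underside
Things that resemble listed ones, but are neither listed nor needed, are in the scene too. What is shaped like the S4 but purple is not meant. What is shaped like the U1 but blue is not meant.

How it is judged:
On the way, in this order (a step that is already met when the one before it is completed fails the run):
1. the outrigger leg is seated at its end stop (value of joint outrigger above 1.48 rad and velocity of joint outrigger below 0.05 rad/s), for 0.3 s.
2. the zero button is held fully down by the stylus while the pan is empty (value of joint outrigger above 1.48 rad and value of joint zero above 0.003 m and contact force between stylus and zero above 0.8 N and contact force between pan and anything else below 0.05 N), for 0.2 s.
At the end, for the whole second after the job is handed in: Outrigger seated (over 1.48 rad); zero button up; stylus upright in its stand (tip within 8 mm of the axis, 1-10 mm above the bench, tilt < 0.12 rad); every blank present flat (0.12 rad), at rest on the pan or on blanks on it, centre within 85 mm (x), 105 mm (y) of the pan's (value of joint outrigger above 1.48 rad and value of joint zero below 0.001 m and horizontal distance between stylus and stand below 0.008 m and height (world z) of stylus between 0.001 and 0.01 m and angle between stylus's own z axis and vertical below 0.12 rad and x of S1 in the frame of pan_top between -0.085 and 0.085 m and y of S1 in the frame of pan_top between -0.105 and 0.105 m and z of S1 in the frame of pan_top between -0.004 and 0.09 m and angle between the z axis of each of S1, S2, S3, S4, U1, U2 and the z axis of scale, either way round below 0.12 rad and linear speed of each of S1, S2, S3, S4, U1, U2 below 0.02 m/s and x of S2 in the frame of pan_top between -0.085 and 0.085 m and y of S2 in the frame of pan_top between -0.105 and 0.105 m and z of S2 in the frame of pan_top between -0.004 and 0.09 m and x of S3 in the frame of pan_top between -0.085 and 0.085 m and y of S3 in the frame of pan_top between -0.105 and 0.105 m and z of S3 in the frame of pan_top between -0.004 and 0.09 m and x of S4 in the frame of pan_top between -0.085 and 0.085 m and y of S4 in the frame of pan_top between -0.105 and 0.105 m and z of S4 in the frame of pan_top between -0.004 and 0.09 m and x of U1 in the frame of pan_top between -0.085 and 0.085 m and y of U1 in the frame of pan_top between -0.105 and 0.105 m and z of U1 in the frame of pan_top between -0.004 and 0.09 m and x of U2 in the frame of pan_top between -0.085 and 0.085 m and y of U2 in the frame of pan_top between -0.105 and 0.105 m and z of U2 in the frame of pan_top between -0.004 and 0.09 m); the robot touches nothing.
It fails at once if the zero button is pressed while something lies on the pan (value of joint zero above 0.002 m and contact force between pan and anything else above 0.15 N).
It fails at once if a bystander is moved more than 40 mm (distance of any of glue, jar, offcut, driver, wedge, sander from where it was at the start of the episode above 0.04 m).
Of S4, U1, U2 only 1 to 3 are there at a start; the rules pass over those that are not, and their reading is None.
At some moment in a run one of U1, U2 may be knocked a few centimetres aside while the robot is not near it.
It also fails if it takes over 210 s, if anything falls off the work surface, if the arm or the gripper's body presses on something with over 40 N, if the wrist force passes 120 N, or if a joint passes its speed limit or range.

## Working session

There is one attempt and no reset: what is moved stays moved. The work goes in short steps, Python scripts to look and compute and a shell command to move; the robot and the scene stay as the last step left them, time stands still between calls to the robot, and variables do not carry over. Pictures are saved under pics/ and viewed, at most 14 in all, crops included, and the job is handed in when it is done.

```bash
ls; mkdir -p pics
cat > h.py <<'E'
import numpy as np, cv2
from plant import monitor, eyes, ctrl
from scipy.spatial.transform import Rotation as R
def snap(n,f):
    p=eyes.camera_params(n); im=eyes.read_camera(n)
    cv2.imwrite(f'pics/{f}.png',im[:,:,::-1]); np.savez(f'pics/{f}.npz',K=p['K'],R=p['R'],t=p['t']); return im
def ray(f,u,v,z):
    p=np.load(f'pics/{f}.npz'); C=-p['R'].T@p['t']; d=p['R'].T@np.linalg.inv(p['K'])@[u,v,1]
    return C+d*(z-C[2])/d[2]
def proj(f,X):
    p=np.load(f'pics/{f}.npz'); c=p['K']@(p['R']@np.array(X)+p['t']); return c[:2]/c[2]
def crop(f,g,x0,y0,x1,y1,s):
    im=cv2.imread(f'pics/{f}.png')[y0:y1,x0:x1]; cv2.imwrite(f'pics/{g}.png',cv2.resize(im,None,fx=s,fy=s,interpolation=cv2.INTER_CUBIC))
def go(pos,yaw=None,fr=None):
    """units from current pose to target pos with tool down, y-axis at yaw(world)."""
    s=monitor.get_state(); q=R.from_quat(s['tcp_rot']); M=q.as_matrix()
    d=M.T@(np.array(pos)-s['eef_pos'])/0.4
    r=np.zeros(3)
    if yaw is not None:
        best=None
        for k in (0,np.pi):
            y=np.array([np.cos(yaw+k),np.sin(yaw+k),0]); z=np.array([0,0,-1]); T=np.c_[np.cross(y,z),y,z]
            v=(q.inv()*R.from_matrix(T)).as_rotvec()
            if best is None or np.linalg.norm(v)<np.linalg.norm(best): best=v
        r=best/np.pi
    print('units',d.round(4),r.round(4),'rows pos',round(np.linalg.norm(d)*400/62.5,1),'rot',round(np.linalg.norm(r)*180/10.7,1),'q6',round(s['qpos'][5],2))
def st():
    s=monitor.get_state(); M=R.from_quat(s['tcp_rot']).as_matrix()
    print(round(s['time'],2),np.round(s['eef_pos'],4),'y',M[:,1].round(3),'z',M[:,2].round(3),'F',np.round(s['contact_force'],1),'op',round(s['opening'],3),s['finger_force'],'q',np.round(s['qpos'],2))
E
python3 -c "
from h import *
for n in ('scene','side','wrist'): snap(n,n+'0'); p=eyes.camera_params(n); print(n,p['K'][0][0],(-p['R'].T@p['t']).round(3))
st()"
```

```text
pics
scene 603.172200754849 [ 1.399 -1.138  1.323]
side 612.7527432024704 [0.376 1.324 0.849]
wrist 384.0375404785665 [ 0.329 -0.593  0.373]
0.15 [ 0.2602 -0.6223  0.2492] y [ 0.386 -0.923 -0.002] z [-0.     0.002 -1.   ] F [ 0.1  0.8 -1.4] op 1.003 0.0 q [-1.32  0.29  1.58  0.    1.28 -0.15]
```

View pics/scene0.png

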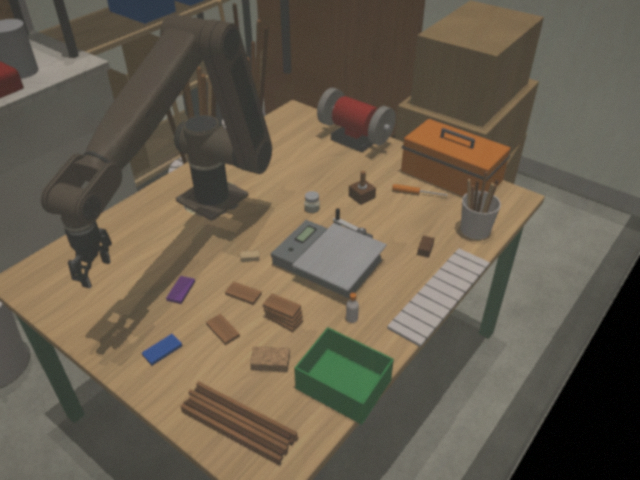

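View pics/side0.png

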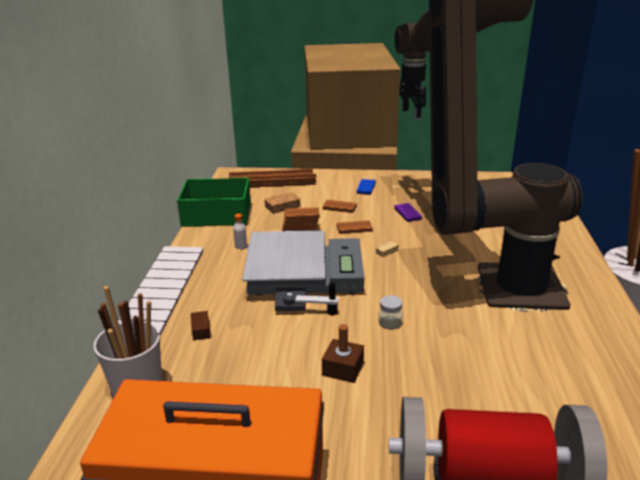

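The scene view shows the scale at (330,255), stand and stylus at (362,187), stack at (283,312), and single brown blanks at (243,292) and (222,328). Lookalikes to avoid are purple (180,290), blue (162,349), the cork sander (270,358), the wedge (250,256), dark offcut (427,245) and the strips (240,420). The side view agrees, with the leg post at (333,295) and hinge at (290,297).

```bash
python3 -c "
from h import *
crop('scene0','sc1',140,165,400,360,3)
crop('side0','si1',220,190,420,340,4)"
```

```text
(no output)
```

View pics/sc1.png

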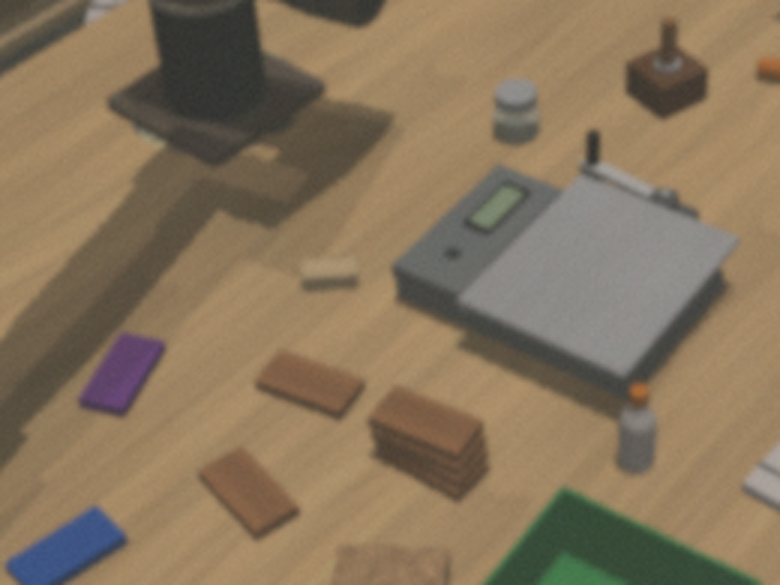

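View pics/si1.png

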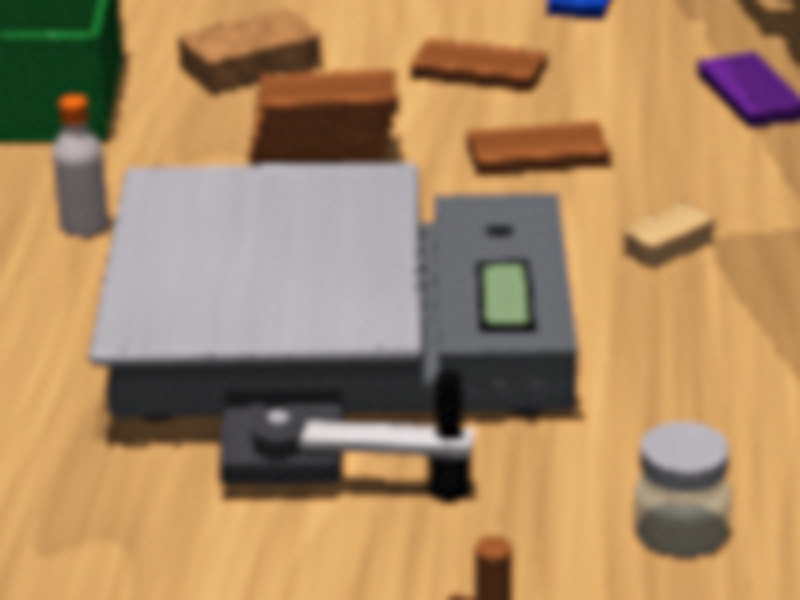

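The crops show four layers in the stack, two brown singles, the leg folded with its post at about (450,375) in the side crop, the hinge at (278,418), the zero button at (499,230) there and (452,253) in the scene crop. Now measuring.

```bash
cat > m1.py <<'E'
from h import *
def S(u,v,z): return ray('side0',220+(u+.5)/4-.5,190+(v+.5)/4-.5,z)
def C(u,v,z): return ray('scene0',140+(u+.5)/3-.5,165+(v+.5)/3-.5,z)
P=lambda n,X:print(n,np.round(X,4))
s=np.array([S(127,168,.068),S(413,163,.068),S(424,353,.068),S(93,358,.068)]);P('pan side',s);P('mid',s.mean(0))
c=np.array([C(460,300,.068),C(588,174,.068),C(738,240,.068),C(627,378,.068)]);P('pan scene',c);P('mid',c.mean(0))
P('zero side',S(499,230,.05)); P('zero scene',C(452,253,.05))
P('post side',S(450,375,.082)); P('post scene',C(593,134,.082)); P('hinge side',S(278,416,.042));P('hinge sc',C(665,196,.042))
P('stylus side',S(494,545,.11)); P('stylus sc',C(670,22,.11))
P('stand sc', np.array([C(628,70,.045),C(666,92,.045),C(707,74,.045)]))
P('stack sc',np.array([C(398,388,.056),C(482,419,.056),C(460,455,.056),C(371,420,.056)]))
P('stack si',np.array([S(262,72,.056),S(394,72,.056),S(397,102,.056),S(257,107,.056)]))
P('U near sc',np.array([C(282,351,.014),C(363,383,.014),C(342,408,.014),C(258,381,.014)]))
P('U near si',np.array([S(468,131,.014),S(602,123,.014),S(609,154,.014),S(478,163,.014)]))
P('U far sc',np.array([C(241,449,.014),C(297,510,.014),C(257,528,.014),C(200,472,.014)]))
P('U far si',np.array([S(424,40,.014),S(546,51,.014),S(533,78,.014),S(413,68,.014)]))
P('jar si',S(684,440,.06)); P('jar',C(515,92,.06)); P('glue',C(640,390,.1)); P('wedge',C(330,268,.02)); P('sander',C(392,560,.03))
E
python3 m1.py
```

```text
pan side [[ 0.7029 -0.1236  0.068 ]
 [ 0.5093 -0.1413  0.068 ]
 [ 0.4829  0.0979  0.068 ]
 [ 0.6789  0.1152  0.068 ]]
mid [ 0.5935 -0.0129  0.068 ]
pan scene [[ 0.5126 -0.1488  0.068 ]
 [ 0.4947  0.0897  0.068 ]
 [ 0.6836  0.0988  0.068 ]
 [ 0.7098 -0.1339  0.068 ]]
mid [ 0.6002 -0.0235  0.068 ]
zero side [ 0.4478 -0.0841  0.05  ]
zero scene [ 0.447  -0.0846  0.05  ]
post side [0.4642 0.1425 0.082 ]
post scene [0.4673 0.135  0.082 ]
hinge side [0.567  0.1313 0.042 ]
hinge sc [0.5655 0.1364 0.042 ]
stylus side [0.4283 0.3393 0.11  ]
stylus sc [0.4329 0.3302 0.11  ]
stand sc [[0.3988 0.2968 0.045 ]
 [0.4596 0.2887 0.045 ]
 [0.4777 0.3473 0.045 ]]
stack sc [[ 0.5362 -0.271   0.056 ]
 [ 0.6263 -0.2525  0.056 ]
 [ 0.639  -0.3002  0.056 ]
 [ 0.5438 -0.3182  0.056 ]]
stack si [[ 0.6353 -0.3013  0.056 ]
 [ 0.5373 -0.3062  0.056 ]
 [ 0.5307 -0.2569  0.056 ]
 [ 0.631  -0.2436  0.056 ]]
U near sc [[ 0.3792 -0.2759  0.014 ]
 [ 0.4753 -0.2586  0.014 ]
 [ 0.482  -0.2968  0.014 ]
 [ 0.3899 -0.3214  0.014 ]]
U near si [[ 0.4818 -0.2953  0.014 ]
 [ 0.3828 -0.3135  0.014 ]
 [ 0.3769 -0.2641  0.014 ]
 [ 0.4714 -0.2451  0.014 ]]
U far sc [[ 0.4416 -0.3967  0.014 ]
 [ 0.5374 -0.4185  0.014 ]
 [ 0.5231 -0.4569  0.014 ]
 [ 0.4315 -0.4416  0.014 ]]
U far si [[ 0.5271 -0.4522  0.014 ]
 [ 0.4289 -0.4365  0.014 ]
 [ 0.4372 -0.3874  0.014 ]
 [ 0.5316 -0.4004  0.014 ]]
jar si [0.33   0.1679 0.06  ]
jar [0.3321 0.1653 0.06  ]
glue [ 0.746  -0.1646  0.1   ]
wedge [ 0.3368 -0.1581  0.02  ]
sander [ 0.6558 -0.4167  0.03  ]
```

```bash
sed -i 's/def go(pos,yaw=None,fr=None)/def go(pos,yaw=None,ks=(0,np.pi))/; s/for k in (0,np.pi):/for k in ks:/' h.py
python3 -c "
from h import *
go([.46,.13,.25],np.radians(95),(0,))"
```

```text
units [ 1.1860e+00 -1.5429e+00  1.3000e-03] [ 0.000e+00 -8.000e-04 -9.018e-01] rows pos 12.5 rot 15.2 q6 -0.15
```

```bash
python3 -c "
from h import *
go([.48,-.25,.25],np.radians(14),(0,))"
```

```text
units [ 8.659e-01 -6.470e-01 -5.000e-04] [-4.000e-04 -5.000e-04 -4.518e-01] rows pos 6.9 rot 7.6 q6 -0.15
```

```bash
python3 -m handwheel '[[0.866,-0.647,0,0,0,-0.45,1],[0.866,-0.647,0,0,0,-0.45,1],[0.866,-0.647,0,0,0,-0.45,1],[0.866,-0.647,0,0,0,-0.45,1],[0.866,-0.647,0,0,0,-0.45,1],[0.866,-0.647,0,0,0,-0.45,1],[0.866,-0.647,0,0,0,-0.45,1],[0.866,-0.647,0,0,0,-0.45,1],[0.866,-0.647,0,0,0,-0.45,1]]' 
python3 -c "
from h import *
snap('wrist','w1')
go([.46,.13,.25],np.radians(95),(0,))"
```

```text
time: 1.27
eef_pos: [0.4803, -0.2496, 0.2501]
tcp_rot: [0.618, 0.786, -0.0, -0.0]
contact_force: [0.3, 0.3, 0.2]
opening: 1.003
finger_force: 0.0
units [9.357e-01 1.748e-01 4.000e-04] [-0.000e+00 -2.000e-04 -4.523e-01] rows pos 6.1 rot 7.6 q6 -0.91
```

```bash
python3 -m handwheel '[[0.936,0.175,0,0,0,-0.452,1],[0.936,0.175,0,0,0,-0.452,1],[0.936,0.175,0,0,0,-0.452,1],[0.936,0.175,0,0,0,-0.452,1],[0.936,0.175,0,0,0,-0.452,1],[0.936,0.175,0,0,0,-0.452,1],[0.936,0.175,0,0,0,-0.452,1],[0.936,0.175,0,0,0,-0.452,1],[0.936,0.175,0,0,0,-0.452,1]]' 
python3 -c "
from h import *
snap('wrist','w2'); st()"
```

```text
time: 2.45
eef_pos: [0.4597, 0.1294, 0.2502]
tcp_rot: [-0.042, 0.999, -0.0, -0.0]
contact_force: [-0.8, 0.2, 0.3]
opening: 0.996
finger_force: 0.0
2.5 [0.4598 0.1292 0.2502] y [-0.084  0.996  0.   ] z [-0. -0. -1.] F [ 0.7  0.9 -0.5] op 1.003 0.0 q [ 0.06 -0.16  2.05  0.    1.26 -1.59]
```

View pics/w2.png

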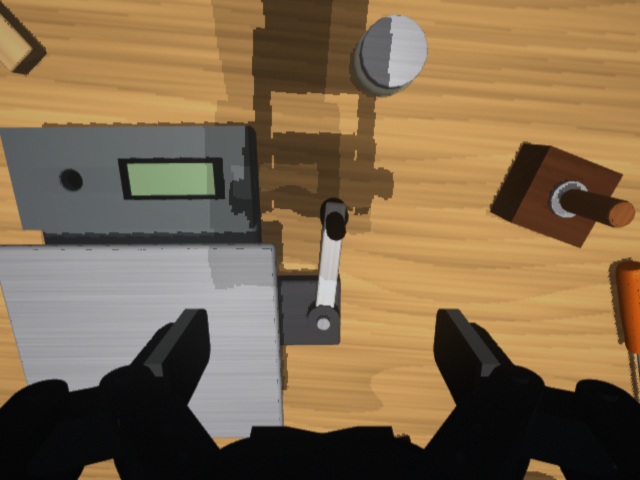

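View pics/w1.png

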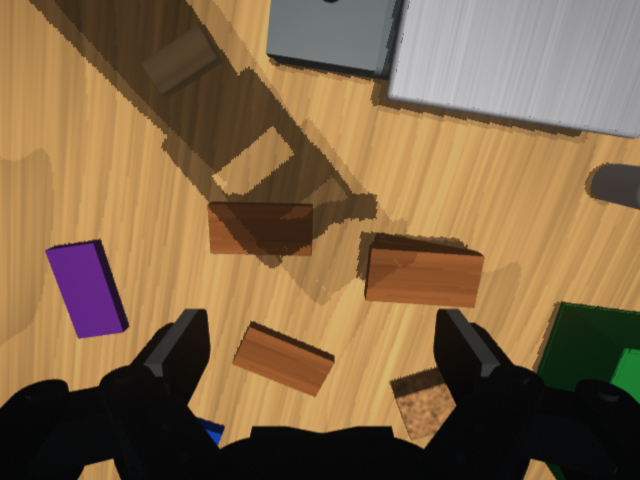

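w2 shows the zero well at (71,180), post at (333,205)-(336,230), hinge at (323,323), stylus handle end at (622,213), stand at (565,195). w1 shows the stack (425,272), singles (260,229) and (284,358), purple (88,290), sander (425,405).

```bash
cat > m2.py <<'E'
from h import *
P=lambda n,X:print(n,np.round(X,4))
W=lambda u,v,z: ray('w2',u,v,z)
for z in (.04,.082): P('postproj',proj('w2',[.4665,.128,z]))
P('post top',W(333,206,.082)); P('post foot',W(336,232,.04)); P('hinge',W(323,323,.042))
P('zero rim',W(71,180,.052)); P('stylus top',W(622,213,.11)); P('collar',W(570,199,.05))
P('pan corner',W(277,245,.068)); P('pan corner2',W(282,436,.068));P('pan front',W(0,247,.068))
P('console',W(255,126,.052)); P('console2',W(2,128,.052))
V=lambda u,v,z: ray('w1',u,v,z)
P('stack',[V(371,247,.056),V(484,253,.056),V(476,306,.056),V(365,299,.056)])
P('Un',[V(209,203,.014),V(313,205,.014),V(312,255,.014),V(211,254,.014)])
P('Uf',[V(255,325,.014),V(334,358,.014),V(315,395,.014),V(234,362,.014)])
E
python3 m2.py
```

```text
postproj [318.5306 219.4285]
postproj [318.1071 231.7751]
post top [0.445  0.1377 0.082 ]
post foot [0.4767 0.1446 0.04  ]
hinge [0.5676 0.1407 0.042 ]
zero rim [ 0.4475 -0.0805  0.052 ]
stylus top [0.4273 0.3385 0.11  ]
collar [0.4283 0.3395 0.05  ]
pan corner [0.4846 0.095  0.068 ]
pan corner2 [0.6799 0.1099 0.068 ]
pan front [ 0.5059 -0.1352  0.068 ]
console [0.3915 0.0708 0.052 ]
console2 [ 0.4101 -0.1314  0.052 ]
stack [[ 0.5294 -0.2638  0.056 ]
 [ 0.6264 -0.2458  0.056 ]
 [ 0.6374 -0.2953  0.056 ]
 [ 0.5376 -0.3125  0.056 ]]
Un [[ 0.377  -0.2696  0.014 ]
 [ 0.4731 -0.2481  0.014 ]
 [ 0.4837 -0.297   0.014 ]
 [ 0.3868 -0.3196  0.014 ]]
Uf [[ 0.4436 -0.3862  0.014 ]
 [ 0.5336 -0.4051  0.014 ]
 [ 0.5247 -0.4558  0.014 ]
 [ 0.43   -0.4354  0.014 ]]
```

```bash
python3 -c "
from h import *
for u,v in ((337,228),(337,230)): print(ray('w2',u,v,.082))
print(proj('w2',[.4665,.141,.082]),proj('w2',[.4665,.141,.04]))
crop('w2','w2c',270,160,370,360,3)
im=cv2.imread('pics/w2.png')
a=cv2.resize(im[180:280,280:380],None,fx=4,fy=4,interpolation=cv2.INTER_CUBIC);b=cv2.resize(im[130:230,20:120],None,fx=4,fy=4,interpolation=cv2.INTER_CUBIC);cv2.imwrite('pics/w2c.png',np.hstack([a,b]))"
```

```text
[0.46219246 0.14250387 0.082     ]
[0.46380635 0.14265974 0.082     ]
[334.57134838 233.12510466] [333.06145957 220.63118051]
```

View pics/w2c.png

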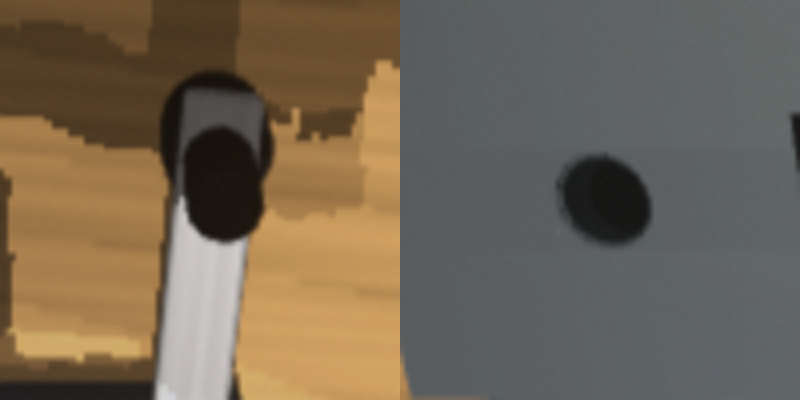

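Post top centre (336,231) gives (.465,.142), 30+ mm off the pan edge and about 0.1 from the hinge, which is consistent. I'll approach it with the fingers part open.

```bash
python3 -c "
from h import *
go([.465,.1418,.066],np.radians(88),(0,))"
```

```text
units [-0.0158  0.0302  0.4606] [-0.     -0.0001  0.0378] rows pos 3.0 rot 0.6 q6 -1.59
```

```bash
python3 -m handwheel '[[-0.016,0.03,0.2,0,0,0.038,-0.2],[-0.016,0.03,0.3,0,0,0.038,-0.2],[-0.016,0.03,0.3,0,0,0.038,-0.2],[-0.016,0.03,0.3,0,0,0.038,-0.2],[-0.016,0.03,0.38,0,0,0.038,-0.2],[-0.016,0.03,0.46,0,0,0.038,-0.2],[-0.016,0.03,0.46,0,0,0.038,-0.2]]' 20
python3 -c "
from h import *
snap('wrist','w3');st()"
```

```text
time: 3.38
eef_pos: [0.4654, 0.1422, 0.0673]
tcp_rot: [0.016, 1.0, -0.0, 0.0]
contact_force: [0.5, -0.0, -0.4]
opening: 0.399
finger_force: 0.0
3.42 [0.4665 0.1423 0.0685] y [0.032 0.999 0.   ] z [ 0.003  0.    -1.   ] F [-0.1 -0.4  0.2] op 0.401 0.0 q [ 0.09  0.11  2.15 -0.    0.87 -1.45]
```

View pics/w3.png

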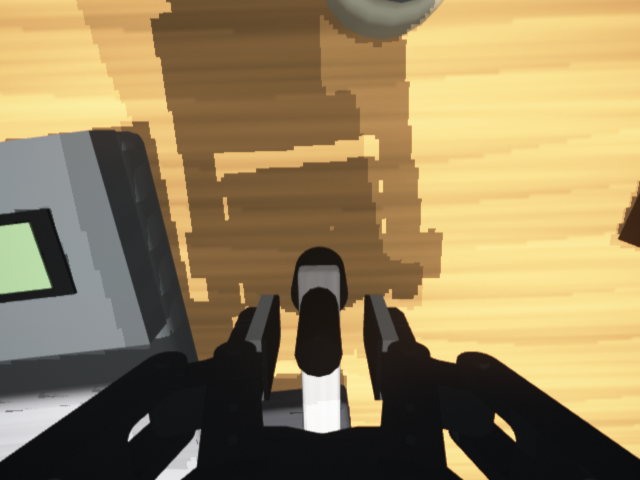

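The post (320,330) sits centred between the pads.

```bash
python3 -m handwheel '[[0,0,0,0,0,0,-0.8],[0,0,0,0,0,0,-0.8],[0,0,0,0,0,0,-0.8],[0,0,0,0,0,0,-0.8]]' 20
python3 -c "
from h import *
st(); s=monitor.get_state(); M=R.from_quat(s['tcp_rot']).as_matrix(); p=np.array(s['eef_pos'])
a0=np.radians(178);h=p-.1*np.array([np.cos(a0),np.sin(a0),0]);print('hinge',h)
for i in range(1,12):
  a=a0-np.radians(84)*i/11; X=h+.1*np.array([np.cos(a),np.sin(a),0]); print((M.T@(X-p)/.4).round(3)[:2],round(84/180*i/11,3))"
```

```text
time: 3.92
eef_pos: [0.4672, 0.1425, 0.0692]
tcp_rot: [0.016, 1.0, 0.0, 0.003]
contact_force: [-1.2, 0.5, 8.2]
opening: 0.177
finger_force: 22.3
3.92 [0.4672 0.1425 0.0692] y [0.031 1.    0.   ] z [ 0.005  0.    -1.   ] F [-1.2  0.5  8.2] op 0.177 22.335908710956573 q [ 0.09  0.11  2.15 -0.    0.87 -1.45]
hinge [0.56709488 0.13903209 0.06919488]
[-0.002  0.033] 0.042
[-0.009  0.066] 0.085
[-0.02   0.097] 0.127
[-0.035  0.127] 0.17
[-0.054  0.154] 0.212
[-0.076  0.179] 0.255
[-0.102  0.2  ] 0.297
[-0.13   0.218] 0.339
[-0.16   0.232] 0.382
[-0.192  0.242] 0.424
[-0.225  0.248] 0.467
```

```bash
python3 -m handwheel '[[-0.002,0.033,-0.01,0,0,0.042,-0.8],[-0.009,0.066,-0.01,0,0,0.085,-0.8],[-0.02,0.097,-0.01,0,0,0.127,-0.8],[-0.035,0.127,-0.01,0,0,0.17,-0.8],[-0.054,0.154,-0.01,0,0,0.212,-0.8],[-0.076,0.179,-0.01,0,0,0.255,-0.8],[-0.102,0.2,-0.01,0,0,0.297,-0.8],[-0.13,0.218,-0.01,0,0,0.339,-0.8],[-0.16,0.232,-0.01,0,0,0.382,-0.8],[-0.192,0.242,-0.01,0,0,0.424,-0.8],[-0.225,0.248,-0.01,0,0,0.467,-0.8],[-0.225,0.248,-0.01,0,0,0.467,-0.8]]'
python3 -c "
from h import *
st()"
```

```text
time: 5.42
eef_pos: [0.5552, 0.2366, 0.0695]
tcp_rot: [0.681, 0.732, -0.006, -0.002]
contact_force: [-8.5, -7.7, 2.9]
opening: 0.181
finger_force: 23.1
5.42 [0.5552 0.2366 0.0695] y [ 0.997  0.073 -0.011] z [-0.01  -0.006 -1.   ] F [-8.5 -7.7  2.9] op 0.181 23.106662034988403 q [ 0.24  0.35  1.86 -0.    0.94  0.17]
```

```bash
python3 -m handwheel '[[0,0,0,0,0,0,0.1],[0,0,0,0,0,0,0.1],[0,0,0,0,0,0,0.1],[0,0,-0.15,0,0,0,0.1],[0,0,-0.3,0,0,0,0.1],[0,0,-0.45,0,0,0,0.1],[0,0,-0.45,0,0,0,0.1]]'
python3 -c "
from h import *
st();snap('wrist','w4');go([.43,.338,.25],None)"
```

```text
time: 6.3
eef_pos: [0.5613, 0.2398, 0.2587]
tcp_rot: [0.681, 0.732, 0.006, 0.004]
contact_force: [0.6, -0.4, -0.5]
opening: 0.55
finger_force: 0.0
6.3 [0.5613 0.2398 0.2587] y [0.997 0.072 0.015] z [ 0.014  0.004 -1.   ] F [ 0.6 -0.4 -0.5] op 0.55 0.0 q [0.24 0.13 1.74 0.   1.25 0.17]
units [ 0.2695 -0.3053  0.0093] [0. 0. 0.] rows pos 2.6 rot 0.0 q6 0.17
```

View pics/w4.png

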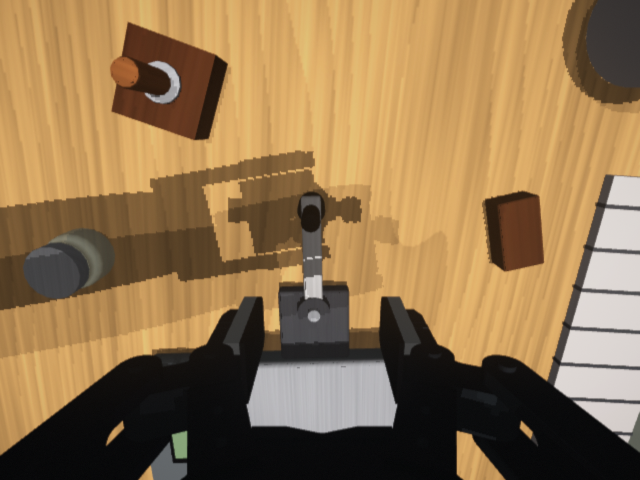

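The leg points square out with the post at (310,217); it is seated. Stylus top is at (124,72).

```bash
python3 -c "
from h import *
print(ray('w4',124,72,.11),ray('w4',161,83,.05),ray('w2',622,213,.11))
go([.43,.338,.20],np.radians(4))"
```

```text
[0.42929525 0.33923253 0.11      ] [0.43016752 0.33891453 0.05      ] [0.42734033 0.3384686  0.11      ]
units [ 0.2693 -0.3062  0.1343] [ 0.0024 -0.0004  0.0009] rows pos 2.7 rot 0.0 q6 0.17
```

```bash
python3 -m handwheel '[[0.268,-0.308,0,0.002,0,0,0.1],[0.268,-0.308,0,0.002,0,0,0.1],[0.268,-0.308,0.12,0.002,0,0,0.1],[0.268,-0.308,0.12,0.002,0,0,0.1]]'
python3 -c "
from h import *
st();go([.429,.339,.087],np.radians(4));snap('wrist','w5')"
```

```text
time: 6.85
eef_pos: [0.4217, 0.3362, 0.1956]
tcp_rot: [0.68, 0.733, -0.008, -0.004]
contact_force: [0.6, -0.1, -0.2]
opening: 0.55
finger_force: 0.0
6.85 [0.4217 0.3362 0.1956] y [ 0.997  0.076 -0.018] z [-0.018 -0.006 -1.   ] F [ 0.6 -0.1 -0.2] op 0.55 0.0 q [0.48 0.05 1.95 0.   1.16 0.41]
units [0.007  0.0238 0.2711] [-0.0059  0.0016  0.002 ] rows pos 1.7 rot 0.1 q6 0.41
```

View pics/w5.png

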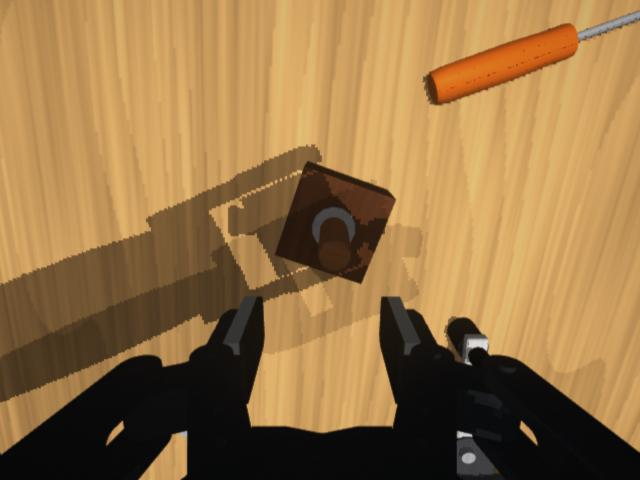

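```bash
python3 -m handwheel '[[0,0,0,0,0,0,0.1],[0,0,0,0,0,0,0.1],[0,0,0,0,0,0,0.1]]'
python3 -c "
from h import *
st();go([.429,.339,.087],np.radians(4));snap('wrist','w5'); print(ray('w5',334,258,.11))
im=cv2.imread('pics/w5.png'); cv2.imwrite('pics/w5c.png',cv2.resize(im[130:400,200:440],None,fx=2,fy=2))"
```

```text
time: 7.28
eef_pos: [0.4286, 0.3365, 0.2034]
tcp_rot: [0.682, 0.732, -0.001, -0.002]
contact_force: [-0.1, -0.7, 0.5]
opening: 0.549
finger_force: 0.0
7.28 [0.4286 0.3365 0.2034] y [ 0.997  0.071 -0.004] z [-0.005  0.    -1.   ] F [-0.1 -0.7  0.5] op 0.549 0.0 q [0.48 0.05 1.94 0.   1.16 0.41]
units [0.006  0.0027 0.2909] [-0.0014 -0.0002  0.0003] rows pos 1.9 rot 0.0 q6 0.41
[0.43699337 0.33667118 0.11      ]
```

View pics/w5c.png

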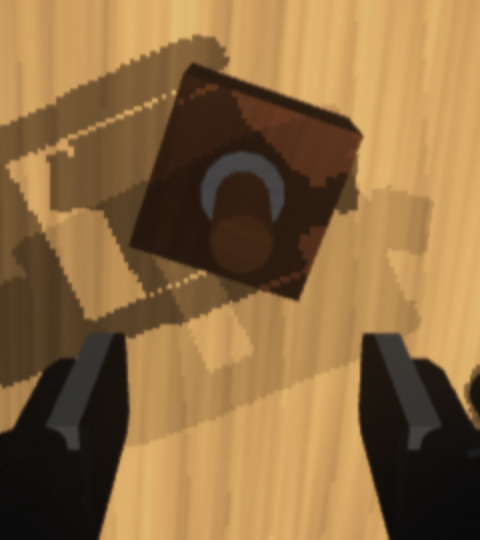

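```bash
python3 -c "
from h import *
print(ray('w5',320.8,251.3,.11),ray('w5',320.8,226.3,.05))"
python3 -m handwheel '[[0.006,0.005,0.12,0,0,0,0.1],[0.006,0.005,0.2,0,0,0,0.1],[0.006,0.005,0.29,0,0,0,0.1],[0.006,0.005,0.29,0,0,0,0.1],[0.006,0.005,0.29,0,0,0,-0.8],[0.006,0.005,0.29,0,0,0,-0.8],[0.006,0.005,0.29,0,0,0,-0.8],[0.006,0.005,0.29,0,0,0,-0.8],[0.006,0.005,0.29,0,0,0,-0.8],[0.006,0.005,0.29,0,0,0,-0.8]]' 40
python3 -c "
from h import *
st()"
```

```text
[0.42884722 0.34029374 0.11      ] [0.42854481 0.34026196 0.05      ]
time: 8.57
eef_pos: [0.4298, 0.3399, 0.0884]
tcp_rot: [0.681, 0.732, -0.001, -0.001]
contact_force: [-0.6, -0.3, 6.5]
opening: 0.22
finger_force: 39.6
8.57 [0.4298 0.3399 0.0884] y [ 0.997  0.072 -0.003] z [-0.003  0.001 -1.   ] F [-0.6 -0.3  6.5] op 0.22 39.62779998779297 q [0.48 0.2  2.   0.   0.94 0.41]
```

```bash
python3 -m handwheel '[[0,0,-0.1,0,0,0,-0.8],[0,0,-0.2,0,0,0,-0.8],[0,0,-0.3,0,0,0,-0.8],[0,0,-0.4,0,0,0,-0.8],[0,0,-0.4,0,0,0,-0.8],[0,0,-0.4,0,0,0,-0.8]]'
python3 -c "
from h import *
st();go([.447,-.12,.22],np.radians(4))"
```

```text
time: 9.32
eef_pos: [0.4289, 0.339, 0.2452]
tcp_rot: [0.681, 0.732, -0.003, -0.002]
contact_force: [-0.4, 0.9, -0.1]
opening: 0.225
finger_force: 39.3
9.32 [0.4289 0.339  0.2452] y [ 0.997  0.072 -0.008] z [-0.008 -0.001 -1.   ] F [-0.4  0.9 -0.1] op 0.225 39.313750863075256 q [0.48 0.01 1.89 0.   1.24 0.41]
units [-1.1478 -0.0371  0.0641] [-0.0025  0.0002  0.0008] rows pos 7.4 rot 0.0 q6 0.41
```

```bash
python3 -m handwheel '[[-1,-0.035,0.06,0,0,0,-0.8],[-1,-0.035,0.06,0,0,0,-0.8],[-1,-0.035,0.06,0,0,0,-0.8],[-1,-0.035,0.06,0,0,0,-0.8],[-1,-0.035,0.06,0,0,0,-0.8],[-1,-0.035,0.06,0,0,0,-0.8],[-1,-0.035,0.06,0,0,0,-0.8]]'
python3 -m handwheel '[[-0.14,0,0,0,0,0,-0.8],[-0.14,0,0,0,0,0,-0.8],[-0.14,0,0,0,0,0,-0.8],[-0.14,0,0,0,0,0,-0.8]]'
python3 -c "
from h import *
st();snap('wrist','w6')"
```

```text
time: 10.2
eef_pos: [0.4427, -0.063, 0.2199]
tcp_rot: [0.682, 0.731, -0.003, -0.004]
contact_force: [0.5, -0.5, -0.8]
opening: 0.224
finger_force: 39.3
time: 10.7
eef_pos: [0.4478, -0.1152, 0.2215]
tcp_rot: [0.681, 0.733, -0.002, -0.003]
contact_force: [-0.2, -0.5, -0.6]
opening: 0.222
finger_force: 39.3
10.7 [ 0.4478 -0.1152  0.2215] y [ 0.997  0.074 -0.008] z [-0.008  0.001 -1.   ] F [-0.2 -0.5 -0.6] op 0.222 39.314035177230835 q [-0.47 -0.17  2.11 -0.    1.21 -0.54]
```

View pics/w6.png

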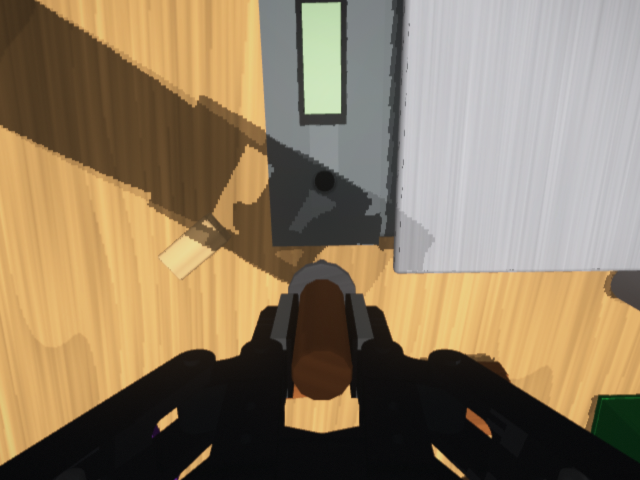

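Zero well is at (324,181), the stylus is held upright between the pads.

```bash
python3 -c "
from h import *
X=ray('w6',324,181,.052); print(X); go([X[0],X[1],.145],np.radians(4))"
```

```text
[ 0.44723507 -0.07990868  0.052     ]
units [0.088 0.006 0.192] [-0.0023 -0.0002  0.0014] rows pos 1.4 rot 0.0 q6 -0.54
```

```bash
python3 -m handwheel '[[0.085,0.005,0.05,0,0,0,-0.8],[0.085,0.005,0.12,0,0,0,-0.8],[0.085,0.005,0.185,0,0,0,-0.8],[0.085,0.005,0.185,0,0,0,-0.8],[0.085,0.005,0.185,0,0,0,-0.8],[0.085,0.005,0.185,0,0,0,-0.8]]'
python3 -c "
from h import *
st();snap('wrist','w7');snap('side','s7');go([.4472,-.0808,.1235],np.radians(4))
a=cv2.resize(cv2.imread('pics/w7.png')[100:400,220:420],None,fx=2,fy=2);b=cv2.resize(cv2.imread('pics/s7.png')[180:280,290:390],None,fx=4,fy=4);b=cv2.copyMakeBorder(b,0,200,0,0,0);cv2.imwrite('pics/c7.png',np.hstack([a,b]))"
```

```text
time: 11.5
eef_pos: [0.4483, -0.0827, 0.1499]
tcp_rot: [0.681, 0.732, -0.002, -0.001]
contact_force: [-0.0, -0.2, 0.1]
opening: 0.224
finger_force: 39.3
11.5 [ 0.4483 -0.0827  0.1499] y [ 0.997  0.072 -0.004] z [-0.004 -0.002 -1.   ] F [-0.  -0.2  0.1] op 0.224 39.31436598300934 q [-0.4  -0.1   2.18 -0.    1.06 -0.48]
units [ 0.0051 -0.0015  0.0652] [-0.0013  0.0003  0.0008] rows pos 0.4 rot 0.0 q6 -0.48
```

View pics/c7.png

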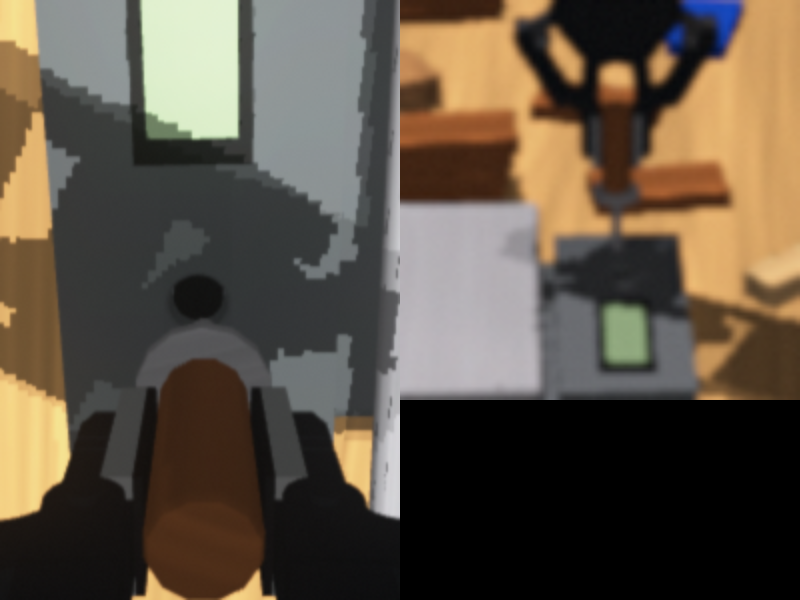

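```bash
python3 -c "
from h import *
print(ray('w7',319.3,248,.052),proj('w7',[.448,-.083,.0665]))"
```

```text
[ 0.44764929 -0.078572    0.052     ] [319.15932246 263.10615328]
```

```bash
python3 -m handwheel '[[0.005,-0.003,0.015,0,0,0,-0.8],[0.005,-0.003,0.03,0,0,0,-0.8],[0.005,-0.003,0.045,0,0,0,-0.8],[0.005,-0.003,0.055,0,0,0,-0.8],[0.005,-0.003,0.062,0,0,0,-0.8],[0.005,-0.003,0.062,0,0,0,-0.8]]'
python3 -c "
from h import *
st()"
```

```text
time: 12.35
eef_pos: [0.4457, -0.0806, 0.1237]
tcp_rot: [0.681, 0.732, -0.003, -0.003]
contact_force: [-1.5, -0.2, 2.9]
opening: 0.226
finger_force: 39.5
12.35 [ 0.4457 -0.0806  0.1237] y [ 0.997  0.072 -0.007] z [-0.007 -0.    -1.   ] F [-1.5 -0.2  2.9] op 0.226 39.542001485824585 q [-0.4  -0.06  2.2  -0.    1.   -0.47]
```

```bash
python3 -m handwheel '[[0,0,0.01,0,0,0,-0.8],[0,0,0.015,0,0,0,-0.8],[0,0,0.015,0,0,0,-0.8],[0,0,0.015,0,0,0,-0.8]]'
python3 -c "
from h import *
st()"
```

```text
time: 12.85
eef_pos: [0.4471, -0.0813, 0.1224]
tcp_rot: [0.681, 0.732, -0.003, -0.002]
contact_force: [-8.5, 2.2, 24.4]
opening: 0.223
finger_force: 42.9
12.85 [ 0.4471 -0.0813  0.1224] y [ 0.997  0.073 -0.007] z [-0.007 -0.001 -1.   ] F [-8.5  2.2 24.4] op 0.223 42.94375419616699 q [-0.4  -0.05  2.2  -0.    1.   -0.47]
```

```bash
python3 -m handwheel '[[0,0,-0.005,0,0,0,-0.8],[0,0,-0.005,0,0,0,-0.8],[0,0,-0.06,0,0,0,-0.8],[0,0,-0.18,0,0,0,-0.8],[0,0,-0.3,0,0,0,-0.8],[0,0,-0.3,0,0,0,-0.8],[0,0,-0.3,0,0,0,-0.8]]'
python3 -c "
from h import *
st();go([.4292,.3397,.24],np.radians(4));snap('wrist','w8')"
```

```text
time: 13.72
eef_pos: [0.4463, -0.0804, 0.2368]
tcp_rot: [0.681, 0.732, -0.002, -0.002]
contact_force: [-0.1, -0.2, -0.4]
opening: 0.221
finger_force: 39.3
13.72 [ 0.4463 -0.0804  0.2368] y [ 0.997  0.072 -0.007] z [-0.007 -0.    -1.   ] F [-0.1 -0.2 -0.4] op 0.221 39.31334137916565 q [-0.4  -0.21  2.11 -0.    1.24 -0.47]
units [ 1.0506  0.0331 -0.0079] [-0.0021 -0.0001  0.0007] rows pos 6.7 rot 0.0 q6 -0.47
```

```bash
python3 -m handwheel '[[0.98,0.033,-0.01,0,0,0,-0.8],[0.98,0.033,-0.01,0,0,0,-0.8],[0.98,0.033,-0.01,0,0,0,-0.8],[0.98,0.033,-0.01,0,0,0,-0.8],[0.98,0.033,-0.01,0,0,0,-0.8],[0.98,0.033,-0.01,0,0,0,-0.8],[0.98,0.033,-0.01,0,0,0,-0.8],[0.98,0.033,-0.01,0,0,0,-0.8],[0.98,0.033,-0.01,0,0,0,-0.8],[0.98,0.033,-0.01,0,0,0,-0.8]]'
python3 -c "
from h import *
st();go([.4292,.3397,.142],np.radians(4));snap('wrist','w9');a=cv2.imread('pics/w6.png')[240:420,240:400];b=cv2.imread('pics/w9.png')[100:420,220:420];cv2.imwrite('pics/c9.png',cv2.resize(b,None,fx=1.8,fy=1.8))"
```

```text
time: 15.02
eef_pos: [0.4318, 0.3099, 0.2413]
tcp_rot: [0.682, 0.731, -0.003, -0.002]
contact_force: [-0.6, -0.2, -1.1]
opening: 0.221
finger_force: 39.3
15.03 [0.4318 0.3099 0.2413] y [ 0.998  0.07  -0.007] z [-0.007 -0.001 -1.   ] F [-0.6 -0.2 -1.1] op 0.221 39.31342363357544 q [ 0.43 -0.02  1.93  0.    1.23  0.36]
units [0.0748 0.0003 0.2482] [-0.0021  0.0001  0.    ] rows pos 1.7 rot 0.0 q6 0.36
```

View pics/c9.png

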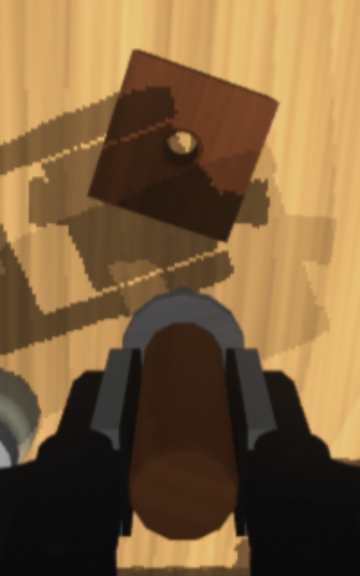

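The empty hole is at about (321.7,181.7) in the full image; the stylus is straight in the grip.

```bash
python3 -c "
from h import *
print(ray('w9',321.5,181.5,.045))"
python3 -m handwheel '[[0.075,0.002,0.06,0,0,0,-0.8],[0.075,0.002,0.15,0,0,0,-0.8],[0.075,0.002,0.225,0,0,0,-0.8],[0.075,0.002,0.225,0,0,0,-0.8],[0.075,0.002,0.225,0,0,0,-0.8],[0.075,0.002,0.225,0,0,0,-0.8]]'
python3 -c "
from h import *
st()"
```

```text
[0.42979613 0.34076265 0.045     ]
time: 15.82
eef_pos: [0.4308, 0.3417, 0.1537]
tcp_rot: [0.681, 0.732, -0.001, -0.002]
contact_force: [0.3, -0.7, 0.0]
opening: 0.22
finger_force: 39.3
15.82 [0.4308 0.3417 0.1537] y [ 0.997  0.072 -0.003] z [-0.003  0.001 -1.   ] F [ 0.3 -0.7  0. ] op 0.22 39.31116163730621 q [0.48 0.11 1.96 0.   1.06 0.41]
```

```bash
python3 -m handwheel '[[-0.004,-0.003,0.03,0,0,0,-0.8],[-0.004,-0.003,0.06,0,0,0,-0.8],[-0.004,-0.003,0.09,0,0,0,-0.8],[-0.004,-0.003,0.12,0,0,0,-0.8],[-0.004,-0.003,0.15,0,0,0,-0.8],[-0.004,-0.003,0.16,0,0,0,-0.8],[-0.004,-0.003,0.16,0,0,0,-0.8],[-0.004,-0.003,0.16,0,0,0,-0.8]]'
python3 -c "
from h import *
st()"
```

```text
time: 16.82
eef_pos: [0.4278, 0.3395, 0.0885]
tcp_rot: [0.681, 0.732, -0.003, -0.002]
contact_force: [-3.5, -2.3, 7.7]
opening: 0.225
finger_force: 40.0
16.82 [0.4278 0.3395 0.0885] y [ 0.997  0.073 -0.008] z [-0.008 -0.002 -1.   ] F [-3.5 -2.3  7.7] op 0.225 40.0142902135849 q [0.48 0.2  2.   0.   0.95 0.41]
```

Seated (contact at the expected depth). Release, rise, and check.

```bash
python3 -m handwheel '[[0,0,0,0,0,0,-0.4],[0,0,0,0,0,0,0],[0,0,0,0,0,0,0.1],[0,0,0,0,0,0,0.1],[0,0,-0.15,0,0,0,0.1],[0,0,-0.3,0,0,0,0.1],[0,0,-0.4,0,0,0,0.1],[0,0,-0.4,0,0,0,0.1],[0,0,-0.4,0,0,0,0.1]]'
python3 -c "
from h import *
st();snap('wrist','w10');snap('side','s10');print(proj('w10',[.429,.34,.11]),proj('w10',[.429,.34,.05]))
a=cv2.resize(cv2.imread('pics/w10.png')[100:340,220:420],None,fx=2,fy=2);b=cv2.resize(cv2.imread('pics/s10.png')[180:400,200:420],None,fx=480/220,fy=480/220);cv2.imwrite('pics/c10.png',cv2.resize(np.hstack([a,b]),(790,430)))
go([.5,0,.27],np.radians(8))"
```

```text
time: 17.95
eef_pos: [0.4285, 0.3394, 0.2465]
tcp_rot: [0.681, 0.732, -0.003, -0.002]
contact_force: [-0.7, -0.0, -1.0]
opening: 0.549
finger_force: 0.0
17.95 [0.4285 0.3394 0.2465] y [ 0.997  0.072 -0.008] z [-0.008 -0.001 -1.   ] F [-0.7 -0.  -1. ] op 0.549 0.0 q [0.48 0.01 1.89 0.   1.25 0.41]
[321.71087045 236.4039071 ] [322.12945104 217.13599836]
units [-0.8587  0.1176 -0.0618] [-0.0032  0.0004 -0.0215] rows pos 5.6 rot 0.4 q6 0.41
```

View pics/c10.png

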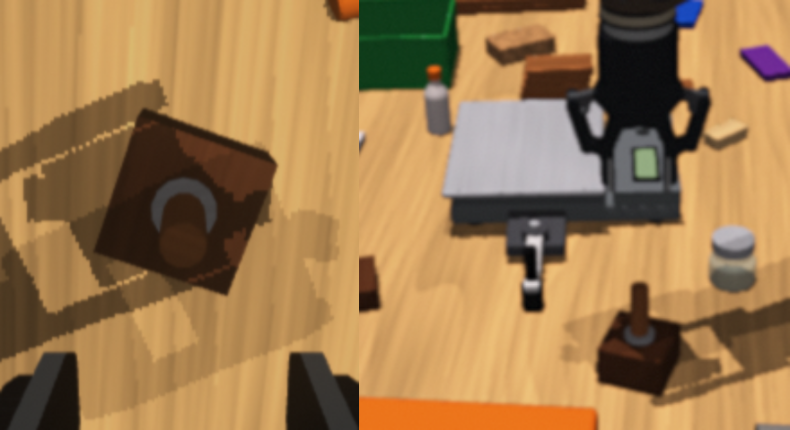

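The stylus stands upright, collar on the block, leg square out. That was my 15th picture, one over the allowance of 14, so I'll view no more and measure by image code instead.

```bash
python3 -m handwheel '[[-0.86,0.118,-0.06,0,0,0.23,0.6],[-0.86,0.118,-0.06,0,0,0.23,0.6],[-0.86,0.118,-0.06,0,0,0.23,0.6],[-0.86,0.118,-0.06,0,0,0.23,0.6],[-0.86,0.118,-0.06,0,0,0.23,0.6],[-0.86,0.118,-0.06,0,0,0.23,0.6],[-0.86,0.118,-0.06,0,0,0.23,0.6],[-0.86,0.118,-0.06,0,0,0.23,0.6]]'
python3 -c "
from h import *
st();go([.46,-.31,.27],np.radians(-80),(0,))"
```

```text
time: 19.05
eef_pos: [0.5004, 0.0005, 0.2697]
tcp_rot: [0.896, 0.444, -0.004, -0.002]
contact_force: [0.3, -0.8, -0.2]
opening: 0.803
finger_force: 0.0
19.05 [5.004e-01 5.000e-04 2.697e-01] y [ 0.796 -0.606 -0.008] z [-0.009  0.001 -1.   ] F [ 0.3 -0.8 -0.2] op 0.803 0.0 q [-0.2  -0.12  1.97 -0.    1.3   0.45]
units [-6.790e-01  3.897e-01 -2.000e-04] [-0.0017  0.0024  0.2374] rows pos 5.0 rot 4.0 q6 0.45
```

```bash
python3 -m handwheel '[[-0.679,0.39,0,0,0.002,0.237,0.6],[-0.679,0.39,0,0,0.002,0.237,0.6],[-0.679,0.39,0,0,0.002,0.237,0.6],[-0.679,0.39,0,0,0.002,0.237,0.6],[-0.679,0.39,0,0,0.002,0.237,0.6],[-0.679,0.39,0,0,0.002,0.237,0.6],[-0.679,0.39,0,0,0.002,0.237,0.6],[-0.679,0.39,0,0,0.002,0.237,0.6]]'
python3 -c "
from h import *
st();snap('wrist','w11')
for f in ('w1','w11'):
  im=cv2.imread(f'pics/{f}.png'); h=cv2.cvtColor(im,cv2.COLOR_BGR2HSV)
  if f=='w1':
    for n,(u,v) in dict(stack=(440,285),Un=(290,230),Unshade=(240,225),Uf=(290,365),bench=(530,330),benchsh=(330,270),sander=(425,410)).items(): print(n,h[v-3:v+4,u-3:u+4].reshape(-1,3).mean(0).round(0))
  else:
    for X in ([.585,-.28,.056],[.43,-.285,.014],[.483,-.42,.014]):
      u,v=proj(f,X).astype(int); print(u,v,h[v-3:v+4,u-3:u+4].reshape(-1,3).mean(0).round(0))
"
```

```text
time: 20.05
eef_pos: [0.4614, -0.3086, 0.2713]
tcp_rot: [0.996, 0.089, -0.001, -0.002]
contact_force: [-0.2, -0.8, 0.1]
opening: 0.801
finger_force: 0.0
20.05 [ 0.4614 -0.3086  0.2713] y [ 0.178 -0.984 -0.004] z [-0.001  0.003 -1.   ] F [-0.2 -0.8  0.1] op 0.801 0.0 q [-0.77  0.01  1.85  0.    1.29  0.62]
stack [ 12. 180. 140.]
Un [ 13. 174.  55.]
Unshade [ 12. 175.  72.]
Uf [ 12. 180. 137.]
bench [ 17. 137. 206.]
benchsh [ 17. 141. 171.]
sander [ 15. 145. 175.]
315 59 [ 12. 179. 150.]
294 230 [ 12. 174.  58.]
436 203 [ 12. 178. 148.]
```

```bash
cat > det.py <<'E'
from h import *
from scipy.optimize import minimize
def mask(f):
    h=cv2.cvtColor(cv2.imread(f'pics/{f}.png'),cv2.COLOR_BGR2HSV)
    m=cv2.inRange(h,(8,160,35),(14,255,255)); return cv2.morphologyEx(m,cv2.MORPH_OPEN,np.ones((3,3)))
def hull(f,x,y,a,z0,z1):
    c,s=np.cos(a),np.sin(a)
    P=[proj(f,[x+c*i*.05-s*j*.025,y+s*i*.05+c*j*.025,z]) for i in(-1,1) for j in(-1,1) for z in(z0,z1)]
    im=np.zeros((480,640),np.uint8); cv2.fillConvexPoly(im,(cv2.convexHull(np.float32(P))*16).astype(np.int32),255,shift=4); return im
def fit(f,x,y,deg,z0,z1):
    m=mask(f); near=cv2.dilate(hull(f,x,y,np.radians(deg),z0,z1),np.ones((61,61)))
    m=m&near; n,l,stt,_=cv2.connectedComponentsWithStats(m); k=1+np.argmax(stt[1:,4]); m=(l==k)
    def cost(p):
        b=hull(f,p[0],p[1],p[2],z0,z1)>0; return -(b&m).sum()/(b|m).sum()
    x0=np.array([x,y,np.radians(deg)])
    r=minimize(cost,x0,method='Nelder-Mead',options=dict(initial_simplex=[x0,x0+[.015,0,0],x0+[0,.015,0],x0+[0,0,.15]],xatol=1e-4,fatol=1e-4))
    print(f,z1,'xy',r.x[:2].round(4),'yaw',np.degrees(r.x[2]).round(1),'IoU',round(-r.fun,3),'area',stt[k,4]); return r.x
E
python3 -c "
from det import *
for f in ('w1','w11'):
  for z in (.042,.056): fit(f,.585,-.28,10,0,z)
  fit(f,.43,-.284,12,0,.014); fit(f,.483,-.42,-12,0,.014)
"
```

```text
w1 0.042 xy [ 0.5898 -0.2855] yaw 8.3 IoU 0.935 area 6907
w1 0.056 xy [ 0.5854 -0.2827] yaw 6.6 IoU 0.843 area 6907
w1 0.014 xy [ 0.4286 -0.285 ] yaw 13.6 IoU 0.949 area 5270
w1 0.014 xy [ 0.481  -0.4256] yaw -11.8 IoU 0.93 area 4141
w11 0.042 xy [ 0.5836 -0.2814] yaw 9.2 IoU 0.927 area 8339
w11 0.056 xy [ 0.584  -0.2823] yaw 8.3 IoU 0.959 area 8339
w11 0.014 xy [ 0.428  -0.2848] yaw 12.3 IoU 0.945 area 4575
w11 0.014 xy [ 0.4818 -0.4243] yaw -12.7 IoU 0.936 area 5069
```

```bash
python3 -c "
from h import *
go([.584,-.281,.13],np.radians(-80),(0,))
for dx in(.054,-.054):
  for dy in (.075,0,-.075): print(dx,dy,.596+.996*dx-.087*dy,-.016+.087*dx+.996*dy)"
```

```text
units [ 0.3141 -0.0125  0.3536] [-0.001   0.0002  0.0013] rows pos 3.0 rot 0.0 q6 0.62
0.054 0.075 0.6432589999999999 0.06339800000000001
0.054 0 0.6497839999999999 -0.011302
0.054 -0.075 0.6563089999999999 -0.086002
-0.054 0.075 0.535691 0.054002
-0.054 0 0.542216 -0.020698
-0.054 -0.075 0.548741 -0.09539800000000001
```

```bash
python3 -m handwheel '[[0.314,-0.0125,0.1,0,0,0,0.6],[0.314,-0.0125,0.2,0,0,0,0.6],[0.314,-0.0125,0.3,0,0,0,0.6],[0.314,-0.0125,0.353,0,0,0,0.6],[0.314,-0.0125,0.353,0,0,0,0.6],[0.314,-0.0125,0.353,0,0,0,0.6]]'
python3 -c "
from det import *
st();snap('wrist','w12');fit('w12',.584,-.281,10,0,.056);fit('w12',.584,-.281,10,0,.042);go([.584,-.281,.06],np.radians(-80),(0,))"
```

```text
time: 20.85
eef_pos: [0.5842, -0.2843, 0.1335]
tcp_rot: [0.996, 0.088, 0.001, 0.0]
contact_force: [-0.8, -0.1, 0.6]
opening: 0.8
finger_force: 0.0
20.85 [ 0.5842 -0.2843  0.1335] y [ 0.175 -0.985  0.   ] z [ 0.003  0.    -1.   ] F [-0.8 -0.1  0.6] op 0.8 0.0 q [-0.61  0.34  1.73  0.    1.07  0.79]
w12 0.056 xy [ 0.5847 -0.2811] yaw 8.6 IoU 0.927 area 17368
w12 0.042 xy [ 0.588 -0.282] yaw 6.8 IoU 0.835 area 17368
units [-1.000e-04 -9.200e-03  1.848e-01] [ 0.0003 -0.0011  0.0003] rows pos 1.2 rot 0.0 q6 0.78
```

Four high confirmed. Down, grip and lift.

```bash
python3 -m handwheel '[[0,-0.008,0.06,0,0,0,0.6],[0,-0.008,0.12,0,0,0,0.6],[0,-0.008,0.165,0,0,0,0.6],[0,-0.008,0.18,0,0,0,0.6],[0,-0.008,0.18,0,0,0,0.6],[0,-0.008,0.18,0,0,0,-0.3],[0,-0.008,0.18,0,0,0,-0.3],[0,-0.008,0.18,0,0,0,-0.3],[0,-0.008,0.18,0,0,0,-0.3],[0,-0.008,0.18,0,0,0,-0.3]]' 30
python3 -c "
from h import *
st()"
```

```text
time: 22.15
eef_pos: [0.5837, -0.2806, 0.0599]
tcp_rot: [0.996, 0.088, 0.001, -0.001]
contact_force: [-0.1, 0.1, 5.9]
opening: 0.578
finger_force: 33.9
22.15 [ 0.5837 -0.2806  0.0599] y [ 0.175 -0.985 -0.001] z [ 0.001  0.001 -1.   ] F [-0.1  0.1  5.9] op 0.578 33.8620662689209 q [-0.61  0.44  1.76  0.    0.95  0.79]
```

```bash
python3 -m handwheel '[[0,0,-0.03,0,0,0,-0.3],[0,0,-0.1,0,0,0,-0.3],[0,0,-0.2,0,0,0,-0.3],[0,0,-0.3,0,0,0,-0.3],[0,0,-0.35,0,0,0,-0.3],[0,0,-0.35,0,0,0,-0.3]]'
python3 -c "
from det import *
st();snap('scene','c13');fit('c13',.584,-.281,10,0,.042);fit('c13',.584,-.281,10,0,.028);fit('scene0',.584,-.281,10,0,.056);fit('scene0',.584,-.281,10,0,.042);go([.643,.063,.2],np.radians(-85),(0,))"
```

```text
time: 22.9
eef_pos: [0.5835, -0.2807, 0.1999]
tcp_rot: [0.996, 0.088, 0.001, -0.001]
contact_force: [-0.2, 0.3, -1.2]
opening: 0.578
finger_force: 33.2
22.9 [ 0.5835 -0.2807  0.1999] y [ 0.175 -0.985 -0.001] z [ 0.001  0.001 -1.   ] F [-0.2  0.3 -1.2] op 0.578 33.2164067029953 q [-0.61  0.27  1.69  0.    1.18  0.79]Traceback (most recent call last):
  File "<string>", line 3, in <module>
    st();snap('scene','c13');fit('c13',.584,-.281,10,0,.042);fit('c13',.584,-.281,10,0,.028);fit('scene0',.584,-.281,10,0,.056);fit('scene0',.584,-.281,10,0,.042);go([.643,.063,.2],np.radians(-85),(0,))
                             ~~~^^^^^^^^^^^^^^^^^^^^^^^^^^^^
  File "det.py", line 12, in fit
    m=m&near; n,l,stt,_=cv2.connectedComponentsWithStats(m); k=1+np.argmax(stt[1:,4]); m=(l==k)
                                                                 ~~~~~~~~~^^^^^^^^^^^
    return _wrapfunc(a, 'argmax', axis=axis, out=out, **kwds)
    return bound(*args, **kwds)
ValueError: attempt to get argmax of an empty sequence
```

```bash
python3 -c "
from h import *
go([.643,.063,.2],np.radians(-85),(0,))"
```

```text
units [ 0.2987 -0.8182 -0.0031] [-0.0011  0.0004  0.0282] rows pos 5.6 rot 0.5 q6 0.79
```

```bash
python3 -m handwheel '[[0.299,-0.818,-0.003,0,0,0.028,-0.3],[0.299,-0.818,-0.003,0,0,0.028,-0.3],[0.299,-0.818,-0.003,0,0,0.028,-0.3],[0.299,-0.818,-0.003,0,0,0.028,-0.3],[0.299,-0.818,-0.003,0,0,0.028,-0.3],[0.299,-0.818,-0.003,0,0,0.028,-0.3],[0.299,-0.818,0.12,0,0,0.028,-0.3],[0.299,-0.818,0.2,0,0,0.028,-0.3],[0.299,-0.818,0.24,0,0,0.028,-0.3],[0.299,-0.818,0.24,0,0,0.028,-0.3],[0.299,-0.818,0.24,0,0,0.028,-0.3]]'
python3 -c "
from h import *
st();snap('wrist','w14');go([.643,.063,.087],np.radians(-85),(0,))"
```

```text
time: 24.32
eef_pos: [0.6443, 0.0627, 0.1045]
tcp_rot: [0.999, 0.044, 0.001, -0.001]
contact_force: [0.3, -0.3, -0.7]
opening: 0.576
finger_force: 33.2
24.32 [0.6443 0.0627 0.1045] y [ 0.087 -0.996 -0.003] z [ 0.001  0.003 -1.   ] F [ 0.3 -0.3 -0.7] op 0.576 33.20007562637329 q [-0.06  0.38  1.75  0.    1.02  1.42]
units [-0.004  -0.001   0.0452] [-0.0008 -0.0007  0.0001] rows pos 0.3 rot 0.0 q6 1.42
```

```bash
python3 -m handwheel '[[0,0,0.015,0,0,0,-0.3],[0,0,0.03,0,0,0,-0.3],[0,0,0.043,0,0,0,-0.3],[0,0,0.043,0,0,0,-0.3]]'
python3 -c "
from h import *
st()"
```

```text
time: 24.88
eef_pos: [0.6434, 0.063, 0.0859]
tcp_rot: [0.999, 0.044, -0.0, -0.001]
contact_force: [0.4, 0.4, 0.1]
opening: 0.578
finger_force: 33.2
24.88 [0.6434 0.063  0.0859] y [ 0.088 -0.996 -0.003] z [-0.001  0.003 -1.   ] F [0.4 0.4 0.1] op 0.578 33.233195543289185 q [-0.06  0.4   1.75  0.    0.99  1.42]
```

```bash
python3 -m handwheel '[[0,0,0.004,0,0,0,-0.3],[0,0,0.004,0,0,0,-0.3],[0,0,0.004,0,0,0,0.36],[0,0,0.004,0,0,0,0.36],[0,0,0.004,0,0,0,0.36],[0,0,-0.1,0,0,0,0.36],[0,0,-0.25,0,0,0,0.36],[0,0,-0.4,0,0,0,0.6],[0,0,-0.4,0,0,0,0.6]]'
python3 -c "
from det import *
st();snap('wrist','w15');fit('w15',.643,.063,5,.068,.082);go([.57,-.281,.2],np.radians(-80),(0,))"
```

```text
time: 26.0
eef_pos: [0.6469, 0.0625, 0.2541]
tcp_rot: [0.999, 0.044, 0.007, -0.001]
contact_force: [0.3, -1.1, -0.4]
opening: 0.802
finger_force: 0.0
26.0 [0.6469 0.0625 0.2541] y [ 0.088 -0.996 -0.001] z [ 0.013  0.002 -1.   ] F [ 0.3 -1.1 -0.4] op 0.802 0.0 q [-0.06  0.22  1.65  0.    1.26  1.42]
w15 0.082 xy [0.6417 0.0632] yaw 3.7 IoU 0.356 area 2812
units [-0.2632  0.8392  0.1216] [-0.0005 -0.002  -0.0276] rows pos 5.7 rot 0.5 q6 1.42
```

```bash
sed -i "s/def mask(f):/def mask(f,pan=False):/; s/(8,160,35),(14,255,255)/(4,110,20) if pan else (8,160,35),(25,255,255) if pan else (14,255,255)/; s/z0,z1):\$/z0,z1):/; s/m=mask(f);/m=mask(f,z0>.06);/" det.py
python3 -m handwheel '[[-0.263,0.839,0.12,0,0,-0.028,0.6],[-0.263,0.839,0.12,0,0,-0.028,0.6],[-0.263,0.839,0.12,0,0,-0.028,0.6],[-0.263,0.839,0.12,0,0,-0.028,0.6],[-0.263,0.839,0.12,0,0,-0.028,0.6],[-0.263,0.839,0.12,0,0,-0.028,0.6],[-0.263,0.839,0.12,0,0,-0.028,0.6],[-0.263,0.839,0.12,0,0,-0.028,0.6]]'
python3 -c "
from det import *
fit('w15',.643,.063,5,.068,.082)
st();snap('wrist','w16');fit('w16',.584,-.281,10,0,.042);fit('w16',.584,-.281,10,0,.028);fit('w16',.43,-.285,12,0,.014);fit('w16',.4815,-.425,-12,0,.014);go([.584,-.281,.046],np.radians(-80),(0,))"
```

```text
time: 27.05
eef_pos: [0.5675, -0.2799, 0.1953]
tcp_rot: [0.996, 0.088, -0.001, -0.003]
contact_force: [0.1, 0.2, -0.4]
opening: 0.803
finger_force: 0.0
w15 0.082 xy [0.664  0.0653] yaw 3.3 IoU 0.643 area 12490
27.05 [ 0.5675 -0.2799  0.1953] y [ 0.175 -0.985 -0.006] z [-0.003  0.005 -1.   ] F [ 0.1  0.2 -0.4] op 0.803 0.0 q [-0.62  0.25  1.73  0.    1.17  0.78]
w16 0.042 xy [ 0.5895 -0.2831] yaw 7.5 IoU 0.95 area 9734
w16 0.028 xy [ 0.5899 -0.2834] yaw 7.1 IoU 0.896 area 9734
w16 0.014 xy [ 0.43   -0.2844] yaw 11.9 IoU 0.939 area 5344
w16 0.014 xy [ 0.4807 -0.4234] yaw -14.3 IoU 0.451 area 2987
units [0.0395 0.0125 0.3748] [-0.0015  0.0006  0.0007] rows pos 2.4 rot 0.0 q6 0.78
```

```bash
python3 -m handwheel '[[0.047,0.012,0.1,0,0,0,0.6],[0.047,0.012,0.2,0,0,0,0.6],[0.047,0.012,0.28,0,0,0,0.6],[0.047,0.012,0.34,0,0,0,0.6],[0.047,0.012,0.37,0,0,0,0.6],[0.047,0.012,0.37,0,0,0,0.6],[0.047,0.012,0.37,0,0,0,-0.3],[0.047,0.012,0.37,0,0,0,-0.3],[0.047,0.012,0.37,0,0,0,-0.3],[0.047,0.012,0.37,0,0,0,-0.3],[0.047,0.012,0.37,0,0,0,-0.3]]' 30
python3 -c "
from det import *
st()
h=cv2.cvtColor(cv2.imread('pics/w15.png'),cv2.COLOR_BGR2HSV)
for dx in(-.06,-.03,0,.03,.06,.09): 
  u,v=proj('w15',[.643+dx,.063,.082]).astype(int); print(dx,u,v,h[v-2:v+3,u-2:u+3].reshape(-1,3).mean(0).round() if 3<v<476 else '')
go([.65,-.011,.2],np.radians(-85),(0,))"
```

```text
time: 28.48
eef_pos: [0.5884, -0.2824, 0.051]
tcp_rot: [0.996, 0.088, 0.001, -0.001]
contact_force: [0.2, 2.0, 6.6]
opening: 0.574
finger_force: 32.3
28.48 [ 0.5884 -0.2824  0.051 ] y [ 0.175 -0.985 -0.001] z [ 0.002  0.001 -1.   ] F [0.2 2.  6.6] op 0.574 32.27160036563873 q [-0.6   0.46  1.75  0.    0.94  0.79]
-0.06 315 302 [130.   5. 150.]
-0.03 318 268 [ 11. 164.  71.]
0 321 233 [ 11. 160.  53.]
0.03 324 195 [ 12. 175. 122.]
0.06 328 156 [ 17. 140. 171.]
0.09 332 114 [ 17. 136. 206.]
units [ 0.2709 -0.6416 -0.3713] [-0.0003 -0.0006  0.0282] rows pos 5.1 rot 0.5 q6 0.79
```

```bash
python3 -m handwheel '[[0,0,0,0,0,0,0.5],[0,0,0,0,0,0,0.5],[0,0,0.012,0,0,0,0.5],[0,0,0.012,0,0,0,-0.3],[0,0,0.012,0,0,0,-0.3],[0,0,0.012,0,0,0,-0.3],[0,0,0.012,0,0,0,-0.3],[0,0,-0.03,0,0,0,-0.3],[0,0,-0.13,0,0,0,-0.3],[0,0,-0.26,0,0,0,-0.3],[0,0,-0.37,0,0,0,-0.3],[0,0,-0.37,0,0,0,-0.3]]' 30
python3 -c "
from det import *
st();go([.65,-.011,.2],np.radians(-85),(0,))"
```

```text
time: 29.98
eef_pos: [0.5899, -0.2836, 0.2042]
tcp_rot: [0.996, 0.088, 0.004, 0.002]
contact_force: [-0.3, -0.2, -0.4]
opening: 0.575
finger_force: 33.0
29.98 [ 0.5899 -0.2836  0.2042] y [ 0.175 -0.985  0.005] z [ 0.008 -0.003 -1.   ] F [-0.3 -0.2 -0.4] op 0.575 33.009116649627686 q [-0.6   0.28  1.68  0.    1.18  0.79]
units [ 0.2673 -0.6446  0.0094] [ 0.0014 -0.0025  0.0283] rows pos 4.5 rot 0.5 q6 0.79
```

```bash
python3 -m handwheel '[[0.27,-0.642,0,0,0,0.028,-0.3],[0.27,-0.642,0,0,0,0.028,-0.3],[0.27,-0.642,0,0,0,0.028,-0.3],[0.27,-0.642,0,0,0,0.028,-0.3],[0.27,-0.642,0,0,0,0.028,-0.3],[0.27,-0.642,0.1,0,0,0.028,-0.3],[0.27,-0.642,0.18,0,0,0.028,-0.3],[0.27,-0.642,0.23,0,0,0.028,-0.3],[0.27,-0.642,0.23,0,0,0.028,-0.3],[0.27,-0.642,0.23,0,0,0.028,-0.3]]'
python3 -c "
from det import *
st();go([.65,-.011,.085],np.radians(-85),(0,))"
```

```text
time: 31.22
eef_pos: [0.6496, -0.0106, 0.1072]
tcp_rot: [0.999, 0.044, 0.001, -0.001]
contact_force: [0.9, -0.1, 0.1]
opening: 0.577
finger_force: 33.0
31.23 [ 0.6496 -0.0106  0.1072] y [ 0.087 -0.996 -0.002] z [ 0.001  0.002 -1.   ] F [ 0.9 -0.1  0.1] op 0.577 32.96397864818573 q [-0.17  0.38  1.74  0.    1.02  1.31]
units [0.0007 0.0012 0.0554] [-0.0008 -0.0004  0.0001] rows pos 0.4 rot 0.0 q6 1.31
```

```bash
python3 -m handwheel '[[0,0,0.02,0,0,0,-0.3],[0,0,0.04,0,0,0,-0.3],[0,0,0.054,0,0,0,-0.3],[0,0,0.054,0,0,0,-0.3],[0,0,0.054,0,0,0,0.36],[0,0,0.054,0,0,0,0.36],[0,0,0.054,0,0,0,0.36],[0,0,-0.05,0,0,0,0.36],[0,0,-0.2,0,0,0,0.36],[0,0,-0.3,0,0,0,0.6],[0,0,-0.3,0,0,0,0.6],[0,0,-0.3,0,0,0,0.6]]'
python3 -c "
from det import *
st();go([.57,-.282,.2],np.radians(-80),(0,))"
```

```text
time: 32.72
eef_pos: [0.6483, -0.0105, 0.2248]
tcp_rot: [0.999, 0.044, -0.001, -0.002]
contact_force: [-0.7, -0.4, -0.2]
opening: 0.8
finger_force: 0.0
32.73 [ 0.6483 -0.0105  0.2248] y [ 0.088 -0.996 -0.003] z [-0.003  0.003 -1.   ] F [-0.7 -0.4 -0.2] op 0.8 0.0 q [-0.17  0.25  1.67  0.    1.23  1.31]
units [-0.2545  0.6591  0.0605] [-0.0011  0.0007 -0.0276] rows pos 4.5 rot 0.5 q6 1.31
```

Next S2 (after a settled look at it).

```bash
python3 -m handwheel '[[-0.254,0.659,0.06,0,0,-0.028,0.6],[-0.254,0.659,0.06,0,0,-0.028,0.6],[-0.254,0.659,0.06,0,0,-0.028,0.6],[-0.254,0.659,0.06,0,0,-0.028,0.6],[-0.254,0.659,0.06,0,0,-0.028,0.6],[-0.254,0.659,0.06,0,0,-0.028,0.6],[-0.254,0.659,0.06,0,0,-0.028,0.6],[-0.254,0.659,0.06,0,0,-0.028,0.6],[-0.254,0.659,0.06,0,0,-0.028,0.6]]'
python3 -c "
from det import *
st();snap('wrist','w18');fit('w18',.584,-.281,10,0,.028);fit('w18',.584,-.281,10,0,.042);fit('w18',.43,-.285,12,0,.014)
go([.587,-.282,.032],np.radians(-80),(0,))"
```

```text
time: 33.85
eef_pos: [0.5713, -0.2808, 0.2011]
tcp_rot: [0.996, 0.089, -0.0, -0.001]
contact_force: [-0.7, 0.4, -0.8]
opening: 0.799
finger_force: 0.0
33.85 [ 0.5713 -0.2808  0.2011] y [ 0.177 -0.984 -0.003] z [-0.001  0.003 -1.   ] F [-0.7  0.4 -0.8] op 0.799 0.0 q [-0.62  0.25  1.72  0.    1.18  0.78]
w18 0.028 xy [ 0.5915 -0.2829] yaw 3.8 IoU 0.972 area 8374
w18 0.042 xy [ 0.5928 -0.2823] yaw 3.9 IoU 0.912 area 8374
w18 0.014 xy [ 0.4281 -0.2847] yaw 11.8 IoU 0.943 area 5165
units [0.0385 0.0106 0.4232] [-0.0009  0.0001  0.0009] rows pos 2.7 rot 0.0 q6 0.78
```

```bash
python3 -m handwheel '[[0.048,0.012,0.12,0,0,0.03,0.6],[0.048,0.012,0.24,0,0,0.03,0.6],[0.048,0.012,0.33,0,0,0.03,0.6],[0.048,0.012,0.39,0,0,0.03,0.6],[0.048,0.012,0.42,0,0,0.03,0.6],[0.048,0.012,0.42,0,0,0.03,0.6],[0.048,0.012,0.422,0,0,0.03,-0.3],[0.048,0.012,0.422,0,0,0.03,-0.3],[0.048,0.012,0.422,0,0,0.03,-0.3],[0.048,0.012,0.422,0,0,0.03,-0.3],[0.048,0.012,0.422,0,0,0.03,-0.3]]' 30
python3 -c "
from det import *
st()"
```

```text
time: 35.28
eef_pos: [0.5915, -0.2836, 0.0342]
tcp_rot: [0.999, 0.041, 0.001, -0.0]
contact_force: [-0.1, 0.2, 5.6]
opening: 0.573
finger_force: 32.8
35.27 [ 0.5915 -0.2836  0.0342] y [ 0.082 -0.997 -0.001] z [ 0.001  0.001 -1.   ] F [-0.1  0.2  5.6] op 0.573 32.77800679206848 q [-0.6   0.49  1.74  0.    0.91  0.89]
```

```bash
python3 -m handwheel '[[0,0,-0.03,0,0,0,-0.3],[0,0,-0.13,0,0,0,-0.3],[0,0,-0.26,0,0,0,-0.3],[0,0,-0.41,0,0,0,-0.3],[0,0,-0.41,0,0,0,-0.3],[0,0,-0.41,0,0,0,-0.3],[0,0,-0.41,0,0,0,-0.3]]'
python3 -c "
from det import *
st();go([.656,-.086,.108],np.radians(-85),(0,))"
```

```text
time: 36.15
eef_pos: [0.5893, -0.2826, 0.1936]
tcp_rot: [0.999, 0.041, -0.002, -0.003]
contact_force: [-0.9, 0.4, -0.6]
opening: 0.574
finger_force: 32.1
36.15 [ 0.5893 -0.2826  0.1936] y [ 0.081 -0.997 -0.006] z [-0.005  0.005 -1.   ] F [-0.9  0.4 -0.6] op 0.574 32.103994488716125 q [-0.6   0.29  1.68  0.    1.18  0.89]
units [ 0.2072 -0.475   0.2159] [-0.0019  0.0015 -0.0018] rows pos 3.6 rot 0.1 q6 0.89
```

```bash
python3 -m handwheel '[[0.203,-0.477,0,0,0,0,-0.3],[0.203,-0.477,0,0,0,0,-0.3],[0.203,-0.477,0,0,0,0,-0.3],[0.203,-0.477,0,0,0,0,-0.3],[0.203,-0.477,0.1,0,0,0,-0.3],[0.203,-0.477,0.18,0,0,0,-0.3],[0.203,-0.477,0.22,0,0,0,-0.3],[0.203,-0.477,0.22,0,0,0,-0.3],[0.203,-0.477,0.22,0,0,0,-0.3]]'
python3 -c "
from det import *
st();go([.656,-.086,.0855],np.radians(-85),(0,))"
```

```text
time: 37.28
eef_pos: [0.6567, -0.087, 0.1102]
tcp_rot: [0.999, 0.041, 0.001, -0.001]
contact_force: [-0.2, 0.2, -0.2]
opening: 0.579
finger_force: 32.1
37.27 [ 0.6567 -0.087   0.1102] y [ 0.081 -0.997 -0.002] z [ 0.001  0.002 -1.   ] F [-0.2  0.2 -0.2] op 0.579 32.09205687046051 q [-0.29  0.4   1.71  0.    1.04  1.2 ]
units [-0.0017 -0.0025  0.0619] [-0.0006 -0.0004 -0.0019] rows pos 0.4 rot 0.0 q6 1.2
```

```bash
python3 -m handwheel '[[0,0,0.02,0,0,0,-0.3],[0,0,0.04,0,0,0,-0.3],[0,0,0.055,0,0,0,-0.3],[0,0,0.055,0,0,0,-0.3],[0,0,0.055,0,0,0,0.36],[0,0,0.055,0,0,0,0.36],[0,0,0.055,0,0,0,0.36],[0,0,-0.05,0,0,0,0.36],[0,0,-0.2,0,0,0,0.36],[0,0,-0.3,0,0,0,0.6],[0,0,-0.3,0,0,0,0.6],[0,0,-0.3,0,0,0,0.6]]'
python3 -c "
from det import *
st();go([.57,-.284,.2],np.radians(-85),(0,))"
```

```text
time: 38.78
eef_pos: [0.6554, -0.0865, 0.2276]
tcp_rot: [0.999, 0.041, -0.001, -0.002]
contact_force: [0.5, -0.2, -0.9]
opening: 0.797
finger_force: 0.0
38.77 [ 0.6554 -0.0865  0.2276] y [ 0.082 -0.997 -0.003] z [-0.003  0.003 -1.   ] F [ 0.5 -0.2 -0.9] op 0.797 0.0 q [-0.29  0.28  1.63  0.    1.24  1.2 ]
units [-0.2528  0.4749  0.068 ] [-0.0011  0.0008 -0.0018] rows pos 3.5 rot 0.0 q6 1.2
```

```bash
python3 -m handwheel '[[-0.253,0.475,0.07,0,0,0,0.6],[-0.253,0.475,0.07,0,0,0,0.6],[-0.253,0.475,0.07,0,0,0,0.6],[-0.253,0.475,0.07,0,0,0,0.6],[-0.253,0.475,0.07,0,0,0,0.6],[-0.253,0.475,0.07,0,0,0,0.6],[-0.253,0.475,0.07,0,0,0,0.6],[-0.253,0.475,0.07,0,0,0,0.6]]'
python3 -c "
from det import *
st();snap('wrist','w20');x=fit('w20',.59,-.283,6,0,.014);fit('w20',.59,-.283,6,0,.028);fit('w20',.43,-.285,12,0,.014)
go([x[0],x[1],.02],x[2]-np.pi/2,(0,))"
```

```text
time: 39.78
eef_pos: [0.5711, -0.2831, 0.2004]
tcp_rot: [0.999, 0.042, -0.0, -0.001]
contact_force: [-0.1, -0.5, 0.9]
opening: 0.799
finger_force: 0.0
39.77 [ 0.5711 -0.2831  0.2004] y [ 0.083 -0.997 -0.003] z [-0.001  0.003 -1.   ] F [-0.1 -0.5  0.9] op 0.799 0.0 q [-0.62  0.25  1.72  0.    1.18  0.87]
w20 0.014 xy [ 0.5923 -0.2848] yaw 3.0 IoU 0.958 area 7409
w20 0.028 xy [ 0.5918 -0.2837] yaw 2.5 IoU 0.879 area 7409
w20 0.014 xy [ 0.4277 -0.2848] yaw 11.3 IoU 0.94 area 5187
units [0.0528 0.0092 0.4512] [-0.0009  0.0002  0.0099] rows pos 2.9 rot 0.2 q6 0.87
```

```bash
python3 -m handwheel '[[0.052,0.009,0.13,0,0,0.01,0.6],[0.052,0.009,0.26,0,0,0.01,0.6],[0.052,0.009,0.36,0,0,0.01,0.6],[0.052,0.009,0.42,0,0,0.01,0.6],[0.052,0.009,0.45,0,0,0.01,0.6],[0.052,0.009,0.45,0,0,0.01,0.6],[0.052,0.009,0.452,0,0,0.01,-0.3],[0.052,0.009,0.452,0,0,0.01,-0.3],[0.052,0.009,0.452,0,0,0.01,-0.3],[0.052,0.009,0.452,0,0,0.01,-0.3],[0.052,0.009,0.452,0,0,0.01,-0.3]]' 30
python3 -c "
from det import *
st()"
```

```text
time: 41.2
eef_pos: [0.5926, -0.2864, 0.0215]
tcp_rot: [1.0, 0.025, 0.001, -0.0]
contact_force: [0.0, -0.3, 5.9]
opening: 0.576
finger_force: 33.2
41.2 [ 0.5926 -0.2864  0.0215] y [ 0.05  -0.999 -0.001] z [ 0.002  0.001 -1.   ] F [ 0.  -0.3  5.9] op 0.576 33.17858397960663 q [-0.6   0.51  1.74  0.    0.89  0.91]
```

```bash
python3 -m handwheel '[[0,0,-0.03,0,0,0,-0.3],[0,0,-0.13,0,0,0,-0.3],[0,0,-0.26,0,0,0,-0.3],[0,0,-0.41,0,0,0,-0.3],[0,0,-0.45,0,0,0,-0.3],[0,0,-0.45,0,0,0,-0.3],[0,0,-0.45,0,0,0,-0.3],[0,0,-0.45,0,0,0,-0.3]]'
python3 -c "
from det import *
st();go([.536,.054,.11],np.radians(-85),(0,))"
```

```text
time: 42.2
eef_pos: [0.5904, -0.2854, 0.1964]
tcp_rot: [1.0, 0.025, -0.003, -0.003]
contact_force: [0.5, -0.0, -0.8]
opening: 0.575
finger_force: 32.5
42.2 [ 0.5904 -0.2854  0.1964] y [ 0.05  -0.999 -0.006] z [-0.005  0.006 -1.   ] F [ 0.5 -0.  -0.8] op 0.575 32.51759469509125 q [-0.61  0.29  1.67  0.    1.19  0.91]
units [-0.0923 -0.8529  0.2216] [-0.0019  0.0016 -0.0118] rows pos 5.7 rot 0.2 q6 0.91
```

```bash
python3 -m handwheel '[[-0.094,-0.853,0,0,0,-0.012,-0.3],[-0.094,-0.853,0,0,0,-0.012,-0.3],[-0.094,-0.853,0,0,0,-0.012,-0.3],[-0.094,-0.853,0,0,0,-0.012,-0.3],[-0.094,-0.853,0,0,0,-0.012,-0.3],[-0.094,-0.853,0,0,0,-0.012,-0.3],[-0.094,-0.853,0.1,0,0,-0.012,-0.3],[-0.094,-0.853,0.18,0,0,-0.012,-0.3],[-0.094,-0.853,0.22,0,0,-0.012,-0.3],[-0.094,-0.853,0.22,0,0,-0.012,-0.3],[-0.094,-0.853,0.22,0,0,-0.012,-0.3],[-0.094,-0.853,0.22,0,0,-0.012,-0.3]]'
python3 -c "
from det import *
st();go([.536,.054,.0895],np.radians(-85),(0,))"
```

```text
time: 43.7
eef_pos: [0.538, 0.0528, 0.1141]
tcp_rot: [0.999, 0.044, 0.001, -0.001]
contact_force: [-0.9, -0.1, 0.4]
opening: 0.575
finger_force: 32.5
43.7 [0.538  0.0528 0.1141] y [ 0.088 -0.996 -0.002] z [ 0.002  0.002 -1.   ] F [-0.9 -0.1  0.4] op 0.575 32.50635266304016 q [-0.09  0.15  2.01  0.    0.98  1.39]
units [-0.0047 -0.0033  0.0615] [-0.0007 -0.0007  0.0001] rows pos 0.4 rot 0.0 q6 1.39
```

```bash
python3 -m handwheel '[[-0.004,-0.003,0.02,0,0,0,-0.3],[-0.004,-0.003,0.045,0,0,0,-0.3],[-0.004,-0.003,0.061,0,0,0,-0.3],[-0.004,-0.003,0.061,0,0,0,-0.3],[-0.004,-0.003,0.061,0,0,0,0.36],[-0.004,-0.003,0.061,0,0,0,0.36],[-0.004,-0.003,0.061,0,0,0,0.36],[-0.004,-0.003,-0.05,0,0,0,0.36],[-0.004,-0.003,-0.2,0,0,0,0.36],[-0.004,-0.003,-0.3,0,0,0,0.6],[-0.004,-0.003,-0.3,0,0,0,0.6],[-0.004,-0.003,-0.3,0,0,0,0.6]]'
python3 -c "
from det import *
st();go([.44,-.29,.2],np.radians(-78),(0,))"
```

```text
time: 45.2
eef_pos: [0.5346, 0.0538, 0.2314]
tcp_rot: [0.999, 0.044, -0.001, -0.002]
contact_force: [-0.2, 0.7, -1.3]
opening: 0.803
finger_force: 0.0
45.2 [0.5346 0.0538 0.2314] y [ 0.088 -0.996 -0.003] z [-0.003  0.003 -1.   ] F [-0.2  0.7 -1.3] op 0.803 0.0 q [-0.09  0.    1.93  0.    1.21  1.39]
units [-0.3109  0.8356  0.0767] [-0.001   0.0007 -0.0387] rows pos 5.7 rot 0.7 q6 1.39
```

Now the near single blank.

```bash
python3 -m handwheel '[[-0.311,0.836,0.077,0,0,-0.039,0.6],[-0.311,0.836,0.077,0,0,-0.039,0.6],[-0.311,0.836,0.077,0,0,-0.039,0.6],[-0.311,0.836,0.077,0,0,-0.039,0.6],[-0.311,0.836,0.077,0,0,-0.039,0.6],[-0.311,0.836,0.077,0,0,-0.039,0.6],[-0.311,0.836,0.077,0,0,-0.039,0.6],[-0.311,0.836,0.077,0,0,-0.039,0.6],[-0.311,0.836,0.077,0,0,-0.039,0.6],[-0.311,0.836,0.077,0,0,-0.039,0.6]]'
python3 -c "
from det import *
st();snap('wrist','w22');x=fit('w22',.428,-.285,12,0,.014);fit('w22',.481,-.425,-12,0,.014)
go([x[0],x[1],.02],x[2]-np.pi/2,(0,))"
```

```text
time: 46.45
eef_pos: [0.441, -0.2891, 0.2008]
tcp_rot: [0.994, 0.106, -0.0, -0.002]
contact_force: [0.0, -0.2, 0.2]
opening: 0.804
finger_force: 0.0
46.45 [ 0.441  -0.2891  0.2008] y [ 0.211 -0.978 -0.003] z [-0.001  0.003 -1.   ] F [ 0.  -0.2  0.2] op 0.804 0.0 q [-0.77  0.01  1.98  0.    1.15  0.58]
w22 0.014 xy [ 0.4288 -0.2847] yaw 13.1 IoU 0.957 area 6849
w22 0.014 xy [ 0.4813 -0.4239] yaw -11.4 IoU 0.943 area 7831
units [-0.0273 -0.0162  0.4524] [-0.0009  0.0001 -0.0054] rows pos 2.9 rot 0.1 q6 0.58
```

```bash
python3 -m handwheel '[[-0.027,-0.016,0.13,0,0,-0.005,0.6],[-0.027,-0.016,0.26,0,0,-0.005,0.6],[-0.027,-0.016,0.36,0,0,-0.005,0.6],[-0.027,-0.016,0.42,0,0,-0.005,0.6],[-0.027,-0.016,0.45,0,0,-0.005,0.6],[-0.027,-0.016,0.45,0,0,-0.005,0.6],[-0.027,-0.016,0.453,0,0,-0.005,-0.3],[-0.027,-0.016,0.453,0,0,-0.005,-0.3],[-0.027,-0.016,0.453,0,0,-0.005,-0.3],[-0.027,-0.016,0.453,0,0,-0.005,-0.3],[-0.027,-0.016,0.453,0,0,-0.005,-0.3]]' 30
python3 -c "
from det import *
st()"
python3 -m handwheel '[[0,0,-0.03,0,0,0,-0.3],[0,0,-0.13,0,0,0,-0.3],[0,0,-0.26,0,0,0,-0.3],[0,0,-0.41,0,0,0,-0.3],[0,0,-0.45,0,0,0,-0.3],[0,0,-0.45,0,0,0,-0.3],[0,0,-0.45,0,0,0,-0.3],[0,0,-0.45,0,0,0,-0.3]]'
python3 -c "
from det import *
st();go([.542,-.021,.11],np.radians(-85),(0,))"
```

```text
time: 47.88
eef_pos: [0.4296, -0.2866, 0.0212]
tcp_rot: [0.994, 0.113, 0.001, -0.0]
contact_force: [-0.5, 0.5, 6.0]
opening: 0.575
finger_force: 32.7
47.88 [ 0.4296 -0.2866  0.0212] y [ 0.224 -0.975 -0.001] z [ 0.001  0.001 -1.   ] F [-0.5  0.5  6. ] op 0.575 32.693681716918945 q [-0.79  0.26  2.09  0.    0.79  0.56]
time: 48.88
eef_pos: [0.4278, -0.2853, 0.1971]
tcp_rot: [0.994, 0.113, -0.002, -0.003]
contact_force: [0.2, 0.5, -1.2]
opening: 0.575
finger_force: 32.0
48.88 [ 0.4278 -0.2853  0.1971] y [ 0.224 -0.975 -0.007] z [-0.004  0.006 -1.   ] F [ 0.2  0.5 -1.2] op 0.575 32.02427923679352 q [-0.79 -0.02  2.01  0.    1.15  0.56]
units [ 0.427  -0.5783  0.2206] [-0.0022  0.0011  0.0442] rows pos 4.8 rot 0.7 q6 0.56
```

```bash
python3 -m handwheel '[[0.427,-0.578,0,0,0,0.044,-0.3],[0.427,-0.578,0,0,0,0.044,-0.3],[0.427,-0.578,0,0,0,0.044,-0.3],[0.427,-0.578,0,0,0,0.044,-0.3],[0.427,-0.578,0,0,0,0.044,-0.3],[0.427,-0.578,0.1,0,0,0.044,-0.3],[0.427,-0.578,0.18,0,0,0.044,-0.3],[0.427,-0.578,0.22,0,0,0.044,-0.3],[0.427,-0.578,0.22,0,0,0.044,-0.3],[0.427,-0.578,0.22,0,0,0.044,-0.3],[0.427,-0.578,0.22,0,0,0.044,-0.3]]'
python3 -c "
from det import *
st();go([.542,-.021,.0895],np.radians(-85),(0,))"
```

```text
time: 50.25
eef_pos: [0.5443, -0.0228, 0.1139]
tcp_rot: [0.999, 0.044, 0.001, -0.001]
contact_force: [-0.4, -0.1, -0.5]
opening: 0.573
finger_force: 32.0
50.25 [ 0.5443 -0.0228  0.1139] y [ 0.088 -0.996 -0.002] z [ 0.002  0.002 -1.   ] F [-0.4 -0.1 -0.5] op 0.573 32.003538608551025 q [-0.23  0.16  2.    0.    0.98  1.25]
units [-0.0056 -0.0048  0.0611] [-0.0006 -0.0006  0.0001] rows pos 0.4 rot 0.0 q6 1.25
```

```bash
python3 -m handwheel '[[-0.006,-0.004,0.02,0,0,0,-0.3],[-0.006,-0.004,0.045,0,0,0,-0.3],[-0.006,-0.004,0.061,0,0,0,-0.3],[-0.006,-0.004,0.061,0,0,0,-0.3],[-0.006,-0.004,0.061,0,0,0,0.36],[-0.006,-0.004,0.061,0,0,0,0.36],[-0.006,-0.004,0.061,0,0,0,0.36],[-0.006,-0.004,-0.05,0,0,0,0.36],[-0.006,-0.004,-0.2,0,0,0,0.36],[-0.006,-0.004,-0.3,0,0,0,0.6],[-0.006,-0.004,-0.3,0,0,0,0.6],[-0.006,-0.004,-0.3,0,0,0,0.6]]'
python3 -c "
from det import *
st();go([.485,-.41,.2],np.radians(-102),(0,))"
```

```text
time: 51.75
eef_pos: [0.5403, -0.0212, 0.2312]
tcp_rot: [0.999, 0.044, -0.001, -0.002]
contact_force: [-0.5, -0.3, -0.3]
opening: 0.8
finger_force: 0.0
51.75 [ 0.5403 -0.0212  0.2312] y [ 0.088 -0.996 -0.003] z [-0.003  0.003 -1.   ] F [-0.5 -0.3 -0.3] op 0.8 0.0 q [-0.23  0.01  1.92  0.    1.21  1.25]
units [-0.2228  0.9564  0.0753] [-0.0009  0.0009  0.0947] rows pos 6.3 rot 1.6 q6 1.25
```

```bash
python3 -m handwheel '[[-0.223,0.956,0.075,0,0,0.095,0.6],[-0.223,0.956,0.075,0,0,0.095,0.6],[-0.223,0.956,0.075,0,0,0.095,0.6],[-0.223,0.956,0.075,0,0,0.095,0.6],[-0.223,0.956,0.075,0,0,0.095,0.6],[-0.223,0.956,0.075,0,0,0.095,0.6],[-0.223,0.956,0.075,0,0,0.095,0.6],[-0.223,0.956,0.075,0,0,0.095,0.6],[-0.223,0.956,0.075,0,0,0.095,0.6],[-0.223,0.956,0.075,0,0,0.095,0.6],[-0.223,0.956,0.075,0,0,0.095,0.6]]'
python3 -c "
from det import *
st();snap('wrist','w24');x=fit('w24',.481,-.424,-12,0,.014)
go([x[0],x[1],.02],x[2]-np.pi/2,(0,))"
```

```text
time: 53.12
eef_pos: [0.4861, -0.4088, 0.2017]
tcp_rot: [0.995, -0.104, -0.0, -0.001]
contact_force: [-0.3, -0.1, 0.2]
opening: 0.8
finger_force: 0.0
53.12 [ 0.4861 -0.4088  0.2017] y [-0.207 -0.978 -0.002] z [-0.001  0.002 -1.   ] F [-0.3 -0.1  0.2] op 0.8 0.0 q [-0.86  0.24  1.72  0.    1.18  0.92]
w24 0.014 xy [ 0.4805 -0.4241] yaw -12.3 IoU 0.965 area 6969
units [-0.0052  0.0407  0.4541] [-0.0007  0.0004  0.0018] rows pos 2.9 rot 0.0 q6 0.92
```

```bash
python3 -m handwheel '[[-0.006,0.04,0.13,0,0,0.002,0.6],[-0.006,0.04,0.26,0,0,0.002,0.6],[-0.006,0.04,0.36,0,0,0.002,0.6],[-0.006,0.04,0.42,0,0,0.002,0.6],[-0.006,0.04,0.45,0,0,0.002,0.6],[-0.006,0.04,0.45,0,0,0.002,0.6],[-0.006,0.04,0.454,0,0,0.002,-0.3],[-0.006,0.04,0.454,0,0,0.002,-0.3],[-0.006,0.04,0.454,0,0,0.002,-0.3],[-0.006,0.04,0.454,0,0,0.002,-0.3],[-0.006,0.04,0.454,0,0,0.002,-0.3]]' 30
python3 -c "
from det import *
st()"
python3 -m handwheel '[[0,0,-0.03,0,0,0,-0.3],[0,0,-0.13,0,0,0,-0.3],[0,0,-0.26,0,0,0,-0.3],[0,0,-0.41,0,0,0,-0.3],[0,0,-0.45,0,0,0,-0.3],[0,0,-0.45,0,0,0,-0.3],[0,0,-0.45,0,0,0,-0.3],[0,0,-0.45,0,0,0,-0.3]]'
python3 -c "
from det import *
st();go([.548,-.096,.11],np.radians(-85),(0,))"
```

```text
time: 54.55
eef_pos: [0.4806, -0.4257, 0.0215]
tcp_rot: [0.994, -0.108, 0.001, -0.0]
contact_force: [-0.7, -0.2, 6.2]
opening: 0.574
finger_force: 32.9
54.55 [ 0.4806 -0.4257  0.0215] y [-0.215 -0.977 -0.001] z [ 0.001  0.    -1.   ] F [-0.7 -0.2  6.2] op 0.574 32.930501103401184 q [-0.88  0.48  1.78  0.    0.88  0.9 ]
time: 55.55
eef_pos: [0.4789, -0.4241, 0.1966]
tcp_rot: [0.994, -0.108, -0.003, -0.003]
contact_force: [-0.4, -0.4, -0.7]
opening: 0.573
finger_force: 32.3
55.55 [ 0.4789 -0.4241  0.1966] y [-0.215 -0.977 -0.006] z [-0.004  0.007 -1.   ] F [-0.4 -0.4 -0.7] op 0.573 32.2801673412323 q [-0.88  0.26  1.71  0.    1.18  0.9 ]
units [-0.0066 -0.8368  0.2212] [-0.0021  0.0015 -0.0968] rows pos 5.5 rot 1.6 q6 0.9
```

```bash
python3 -m handwheel '[[-0.009,-0.834,0,0,0,-0.097,-0.3],[-0.009,-0.834,0,0,0,-0.097,-0.3],[-0.009,-0.834,0,0,0,-0.097,-0.3],[-0.009,-0.834,0,0,0,-0.097,-0.3],[-0.009,-0.834,0,0,0,-0.097,-0.3],[-0.009,-0.834,0,0,0,-0.097,-0.3],[-0.009,-0.834,0.1,0,0,-0.097,-0.3],[-0.009,-0.834,0.18,0,0,-0.097,-0.3],[-0.009,-0.834,0.22,0,0,-0.097,-0.3],[-0.009,-0.834,0.22,0,0,-0.097,-0.3],[-0.009,-0.834,0.22,0,0,-0.097,-0.3],[-0.009,-0.834,0.22,0,0,-0.097,-0.3]]'
python3 -c "
from det import *
st();go([.548,-.096,.0895],np.radians(-85),(0,))"
```

```text
time: 57.05
eef_pos: [0.5491, -0.0988, 0.1141]
tcp_rot: [0.999, 0.044, 0.001, -0.001]
contact_force: [1.1, 0.1, -1.1]
opening: 0.572
finger_force: 32.3
57.05 [ 0.5491 -0.0988  0.1141] y [ 0.088 -0.996 -0.002] z [ 0.002  0.002 -1.   ] F [ 1.1  0.1 -1.1] op 0.572 32.2643780708313 q [-0.36  0.18  1.97  0.    0.99  1.12]
units [-0.0021 -0.0072  0.0615] [-0.0005 -0.0006  0.0001] rows pos 0.4 rot 0.0 q6 1.12
```

Place, then rise and back off so the wrist camera looks down on the whole pan.

```bash
python3 -m handwheel '[[-0.004,-0.007,0.02,0,0,0,-0.3],[-0.004,-0.007,0.045,0,0,0,-0.3],[-0.004,-0.007,0.061,0,0,0,-0.3],[-0.004,-0.007,0.061,0,0,0,-0.3],[-0.004,-0.007,0.061,0,0,0,0.36],[-0.004,-0.007,0.061,0,0,0,0.36],[-0.004,-0.007,0.061,0,0,0,0.36],[-0.004,-0.007,-0.05,0,0,0,0.36],[-0.004,-0.007,-0.2,0,0,0,0.36],[-0.004,-0.007,-0.35,0,0,0,0.6],[-0.004,-0.007,-0.45,0,0,0,0.6],[-0.004,-0.007,-0.45,0,0,0,0.6]]'
python3 -c "
from det import *
st();go([.56,-.016,.35],np.radians(-85),(0,))"
```

```text
time: 58.55
eef_pos: [0.5482, -0.0968, 0.2974]
tcp_rot: [0.999, 0.044, 0.004, 0.0]
contact_force: [0.2, -0.3, -1.0]
opening: 0.8
finger_force: 0.0
58.55 [ 0.5482 -0.0968  0.2974] y [ 0.088 -0.996  0.001] z [ 0.008 -0.    -1.   ] F [ 0.2 -0.3 -1. ] op 0.8 0.0 q [-0.36 -0.01  1.82  0.    1.32  1.12]
units [ 0.0481 -0.1984 -0.1313] [ 0.0003 -0.0024  0.0002] rows pos 1.6 rot 0.0 q6 1.12
```

```bash
python3 -m handwheel '[[0.048,-0.198,-0.13,0,0,0,1],[0.048,-0.198,-0.13,0,0,0,1],[0.048,-0.198,-0.13,0,0,0,1],[0.048,-0.198,-0.13,0,0,0,1],[0.048,-0.198,-0.13,0,0,0,1],[0.048,-0.198,-0.13,0,0,0,1]]'
cat > chk.py <<'E'
from det import *
import sys
f=sys.argv[1]; snap('wrist',f); st()
h=cv2.cvtColor(cv2.imread(f'pics/{f}.png'),cv2.COLOR_BGR2HSV)
m=cv2.inRange(h,(5,130,15),(15,255,255)); m=cv2.morphologyEx(m,cv2.MORPH_OPEN,np.ones((3,3)))
n,l,s,c=cv2.connectedComponentsWithStats(m)
for k in range(1,n):
    if s[k,4]<800: continue
    pts=np.argwhere(l==k)[:,::-1]
    W=np.array([ray(f,*p,.082)[:2] for p in pts[::3]]); d=W-[.596,-.016]; L=d@np.array([[.996,-.087],[.087,.996]])
    (cx,cy),(w,hh),a=cv2.minAreaRect((L*1000).astype(np.float32)); print('px',c[k].round(),'area',s[k,4],'pan-frame mm',round(cx),round(cy),'size',round(w),round(hh),'ang',round(a,1))
E
python3 chk.py w26
```

```text
time: 59.3
eef_pos: [0.5583, -0.0165, 0.3436]
tcp_rot: [0.999, 0.043, -0.001, -0.002]
contact_force: [-0.2, -1.0, -0.5]
opening: 0.999
finger_force: 0.0
59.35 [ 0.5584 -0.0164  0.3439] y [ 0.087 -0.996 -0.003] z [-0.002  0.003 -1.   ] F [0.1 0.6 0.4] op 1.0 0.0 q [-0.21 -0.03  1.75  0.    1.42  1.27]
px [247. 105.] area 5873 pan-frame mm 54 75 size 50 98 ang 90.0
px [324. 106.] area 5715 pan-frame mm 53 2 size 49 99 ang 89.0
px [404. 106.] area 5872 pan-frame mm 53 -74 size 98 50 ang 0.1
px [252. 217.] area 4573 pan-frame mm -54 75 size 50 98 ang 89.7
px [325. 218.] area 4479 pan-frame mm -55 1 size 98 49 ang 0.1
px [397. 218.] area 4590 pan-frame mm -55 -73 size 100 50 ang 1.1
px [ 34. 272.] area 4127 pan-frame mm -116 316 size 73 85 ang 69.9
```

All six blanks read 98–100 x 49–50 mm at pan height, square to the pan and within limits. The robot is clear, so I'm handing in.

```bash
python3 -c "
from h import *
print(ctrl.sign_off())"
```

```text
the job is handed in; nothing more can be done
None
```

I handed the job in at about 59 s: leg seated, zero pressed with the pan empty (inferred from depth and force), stylus back upright in its stand, all six blanks flat on the pan; I viewed 15 pictures, one over the limit of 14.

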